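Unbar the sliding-cover bin, stow the tins and bar it again

TASK

The sliding cover of the grey steel bin is blocked: a wooden dowel lies as a bar in the groove of its runway and the pump can stands on the runway. First clear both away with the cover still shut - stand the can in the orange drip pan, keeping it upright all the while, and lay the dowel aside on the bare shelf - then slide the cover fully open to its stop and put every small oblong tin inside the bin. Finally slide the cover fully shut, lay the dowel back down in its groove so that it bars the cover again, and leave all the other things on the shelf where they are.

Things in the scene. Friction and masses are not known exactly. Their poses are not given: they have to be found in the camera images.
- locker: fixed grey steel bin with runway, 140 mm (its x) x 500 mm (its y) x 58 mm high; origin at the middle of its underside, z up. The +y half is the open-topped bin (inside 130 x 240 mm, walls 5 mm thick, their rims 58 mm above the shelf). The -y half is the runway, a flat deck 58 mm high onto which the cover slides when it opens; a groove 40 mm wide, 200 mm long and 5 mm deep runs along y in the deck
- bin_floor (a point): centre of the bin's inner floor, 5 mm above the shelf; axes as locker. Rim 53 mm above this point
- groove (a point): centre of the groove's floor, at x = -35, y = -120, z = 53 mm in locker; axes as locker. The deck is 5 mm above this point
- cover (a joint): slide of the flat aluminium cover (140 x 250 x 4 mm, top face 64 mm above the shelf): 0 = fully shut over the bin, 0.24 m = fully open at its stop on the runway; it opens towards the locker's -y. It slides with about 2 N of friction and stays where it is left
- cover_grip (a point): middle of the cover's dark bar handle, a round bar 14 mm thick and 92 mm long along the locker's x, 42 mm above the cover's top face on two posts (80 mm apart); it stands 50 mm behind the cover's leading (-y) edge and moves with the cover
- dowel: wooden dowel, 26 mm thick round shaft with a square black rubber piece 30 x 30 x 18 mm on each end, 180 mm long in all, along its own y; origin at the middle of its underside (the shaft's axis is 15 mm above it). 0.12 kg. It lies in the groove at the start and does not roll
- can: dented aluminium plunger pump can: round body 56 mm across and 85 mm high, above it a narrow neck and a dished plunger 44 mm across, 110 mm high in all; origin at the centre of its underside, z up along its axis. About 0.35 kg
- pan: orange plastic drip pan, an open square tray 130 x 130 x 30 mm, walls and floor 4 mm thick; origin at the centre of its underside; loose, 0.4 kg
- tin0: a small closed oblong steel tin, 60 mm long (its x) x 42 mm wide (y) x 36 mm high (z); origin at the centre of its underside. There are two to four such tins; None from the very start means that this one is absent
- tin1: a small closed oblong steel tin, 60 mm long (its x) x 42 mm wide (y) x 36 mm high (z); origin at the centre of its underside. There are two to four such tins; None from the very start means that this one is absent
- tin2: a small closed oblong steel tin, 60 mm long (its x) x 42 mm wide (y) x 36 mm high (z); origin at the centre of its underside. There are two to four such tins; None from the very start means that this one is absent
- tin3: a small closed oblong steel tin, 60 mm long (its x) x 42 mm wide (y) x 36 mm high (z); origin at the centre of its underside. There are two to four such tins; None from the very start means that this one is absent
- jar: green glass jar with a clamp lid, 68 mm across, 110 mm high; origin under its centre. Leave alone
- tape: roll of paper tape lying flat, 100 mm across, 40 mm high; origin under its centre. Leave alone
- screwdriver: screwdriver, 200 mm long along its x. Leave alone
- brush: flat brush, 160 mm long along its x. Leave alone
- polish: flat round brass-coloured polish tin, 84 mm across, 30 mm high; not one of the oblong tins. Leave alone
Not all that is in view belongs to the job. Leave any green or purple look-alike of the tin3 alone. What is shaped like the tin2 but blue or yellow is not meant.

How it is judged:
By the outcome, as a careful person would: the job done as asked, in the order asked, and still so for the second after the job is handed in, with the robot touching nothing.
Of tin0, tin1, tin2, tin3 only 2 to 4 are there at a start; the rules pass over those that are not, and their reading is None.
At some moment in a run one of tin0, tin1, tin2, tin3 may be knocked a few centimetres aside while the robot is not near it.
It also fails if it takes over 210 s, if anything falls off the work surface, if the arm or the gripper's body presses on something with over 40 N, if the wrist force passes 120 N, or if a joint passes its speed limit or range.

ROBOT

A 7-joint arm with a two-finger parallel gripper is mounted at the origin on the work surface. World frame = base frame: x ahead of the robot, y to its left, z up, the work surface at z = 0. Lengths are in m, angles in rad, forces in N, time in s.
With the tool pointing down it reaches from about 0.4 to 0.85 m from the base axis. Payload 10.4 kg.
Tool frame: the origin (TCP) lies between the finger pads; the fingertips stand 19 mm ahead of it and the grasp point (between the pads) is the TCP; x points along the fingers, y is the direction in which the jaws open and shut, and the axes are right-handed (so a half turn about x gives the same grasp; the last joint's range is limited). The gripper opens to 87 mm and grips with 3 to 60 N. Pads are 19 mm wide; open, the fingers measure 117 mm over their backs; the gripper's body (75 mm by 190 mm) begins 51 mm behind the grasp point.
Start: joints at [1.231, 0.332, -0.065, 1.46, 0.022, 1.35, -0.088], TCP at [0.195, -0.594, 0.242] pointing down, gripper open.
Joint ranges: [-2.6, 2.6], [-0.5, 2.12], [-1.47, 1.34], [0.16, 2.42], [-1.27, 4.41], [0.06, 2.06], [-2.6, 2.6]. Speed limits (rad/s): [2.22, 2.22, 2.79, 2.79, 3.14, 3.14, 3.14].

INTERFACE

Orientations are given as a unit quaternion [x, y, z, w].
In Python, from bench import r gives the robot as it stands.
- The arm moves only by the tool drive_tool, never from a script. Its argument "motion" is a list of rows, each a list of 4 numbers: the shift along the tool's x, y, z in cm, then the turn about the tool's x in units of 5 degrees (1.0 is 5 degrees). In form: [[tx, ty, tz, twist], ...]. A call has 1 to 20 rows; each row is the pose to reach, as a shift and turn from the pose commanded when the call began, along the tool's axes at that moment; what a row does not reach only later rows make up. A row lasts 1/12 s, in which the tool goes at most 41.7 mm and 7.16 degrees, less where a joint would pass 70% of its speed; a pose out of reach is approached as far as the arm can. A call with a gripper value outside its range is refused whole. "grip" is the closure in counts, from 0 (fully open) to 255 (shut), set as the call begins (left out, the last holds). The fingers move at their own pace and stop on an object; "force" is the grip in N (left out, the last holds). Time passes only in rows, so rows that repeat a pose let the fingers close. It gives the time, the measured TCP pose, the force and the opening at its end, in the units of the state.
- r.read_state(): the state, without advancing time (a new reading comes with each control period).
- r.camera(name): name is "side" or "top" or "wrist"; returns the picture (384x512x3 uint8, red, green, blue); there is no depth.
- r.calibration(name): a dict with "fx", "fy", "cx", "cy" (pixels), "dist" ([k1, k2, p1, p2, k3] as OpenCV has them; the pictures are not rectified), "xyz" and "orientation" of the camera in the world. Camera axes: x right, y up, looking along -z (the intrinsics and any distortion apply to the point x, -y, -z); pixel columns grow to the right and rows downward; lengths in m; the calibration is good to about 2 mm. A picture is of the moment at which its call begins: read the wrist's pose just before it. calibration takes no time and is no camera call; for the wrist camera it gives the pose at the moment of the call.
- r.close_job(): hands the job in, once; it reports no verdict.
The state is a dict: "time": time; "joint_positions": joint angles; "joint_vel": joint speeds; "joint_torque": joint torques, N m; "ee_pos": TCP position; "eef_rot": TCP orientation; "ft_force": force on the tool from outside, world axes, zero at the start; "torque": the same for the moment, N m; "width": finger opening in m.
Only numpy, scipy, OpenCV 4.12 (cv2) and the standard library are available. Lean on these libraries where they do the work, as an engineer would, in place of code of your own. Each camera call takes 0.05 s, during which the arm holds its last target.

## Working session

There is one attempt and no reset: what is moved stays moved. The work goes in short steps, Python scripts to look and compute and a tool call to move; the robot and the scene stay as the last step left them, time stands still between calls to the robot, and variables do not carry over. Pictures are saved under pics/ and viewed, and the job is handed in when it is done.

Besides the shell and the picture viewer there is one more tool, called in YAML: its name, and indented under it one key for each argument. drive_tool: Moves the arm, as the interface text tells. Its arguments: {"type":"object","properties":{"motion":{"type":"array","items":{"type":"array","items":{"type":"number"}}},"grip":{"type":"number"},"force":{"type":"number"}},"required":["motion"]}

```bash
ls -la; mkdir -p pics; python3 - <<'E'
from bench import r
import cv2,json
print(r.read_state())
for n in ["side","top","wrist"]:
    c=r.calibration(n);print(n,c)
    im=r.camera(n);cv2.imwrite(f"pics/{n}0.png",im[:,:,::-1])
E
```

```text
total 12
drwxr-xr-x  3 agent agent 4096 Dec  7 14:02 .
drwxr-xr-x 23 root  root  4096 Dec  7 14:02 ..
drwxr-xr-x  2 agent agent 4096 Dec  7 14:02 pics
{'time': 0.0, 'joint_positions': array([ 1.23143181,  0.33284057, -0.06471285,  1.46095797,  0.02158259,
        1.34987478, -0.08848955]), 'joint_vel': array([-0.00060681, -0.00206528, -0.00139547, -0.00037055,  0.00050949,
       -0.00208209,  0.00163204]), 'joint_torque': array([-9.92668902e-05, -6.23258042e+01,  2.45843350e-02, -3.89898455e+01,
       -6.12694491e-02,  3.97063955e-02,  9.97323423e-05]), 'ee_pos': array([ 0.19457957, -0.59355975,  0.24076553]), 'eef_rot': array([-0.69816155, -0.11202071,  0.69834652, -0.11105831]), 'ft_force': array([ 0.44869429, -0.55877003,  0.63063172]), 'torque': array([0.0096189 , 0.02573934, 0.00974044]), 'width': 0.0870018086601923}
side {'fx': 477.39938073616526, 'fy': 477.39938073616526, 'cx': 265.2195714059497, 'cy': 178.03670638152107, 'dist': array([0.02304121, 0.        , 0.        , 0.        , 0.        ]), 'xyz': array([-0.04405801, -1.17623125,  1.13205153]), 'orientation': array([ 0.4263593 , -0.09987477, -0.18498084,  0.87978683])}
top {'fx': 381.2054294953373, 'fy': 381.2054294953373, 'cx': 254.31948316968962, 'cy': 191.5629691790823, 'dist': array([-0.0897692,  0.       ,  0.       ,  0.       ,  0.       ]), 'xyz': array([0.34944985, 0.04667312, 1.16630807]), 'orientation': array([-0.04752658,  0.06150708,  0.71480414, -0.69499147])}
wrist {'fx': 322.8997382512271, 'fy': 322.8997382512271, 'cx': 252.57834923053576, 'cy': 186.9323446744387, 'dist': array([-0.03083178,  0.        ,  0.        ,  0.        ,  0.        ]), 'xyz': array([ 0.26671963, -0.57018462,  0.38426482]), 'orientation': array([-0.11132921,  0.08132241, -0.58049641,  0.80250632])}
```

```bash
python3 - <<'E'
import cv2
for n in ["side","top","wrist"]:
    im=cv2.imread(f"pics/{n}0.png");cv2.imwrite(f"pics/{n}0b.png",cv2.resize(im,(800,600),interpolation=cv2.INTER_CUBIC))
E
```

```text
(no output)
```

View pics/side0b.png

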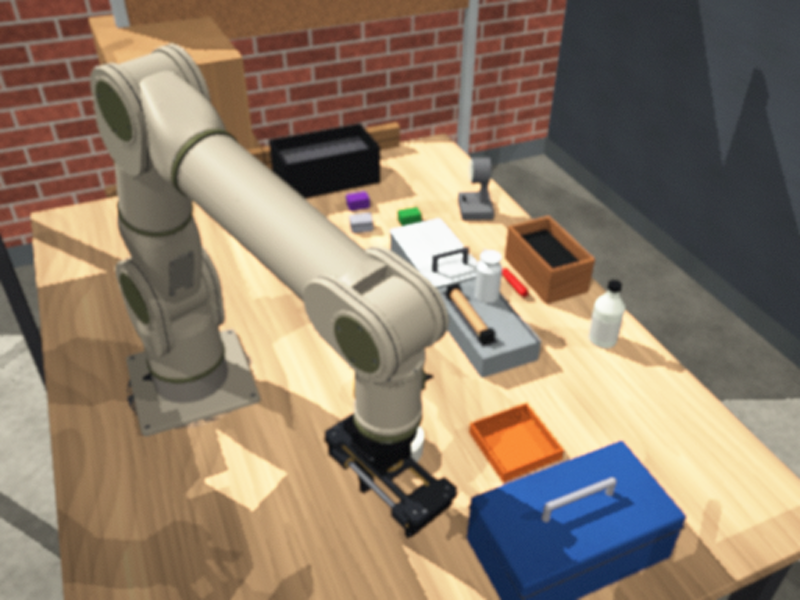

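View pics/top0b.png

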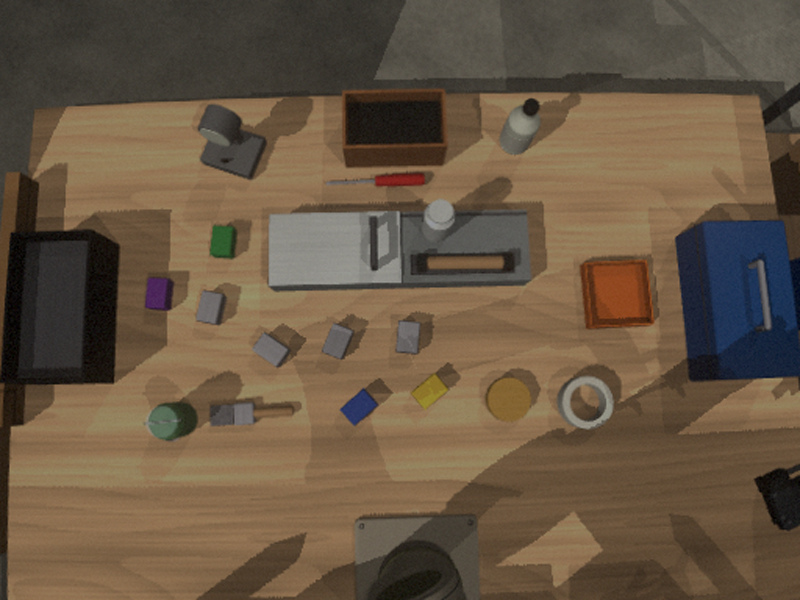

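View pics/wrist0b.png

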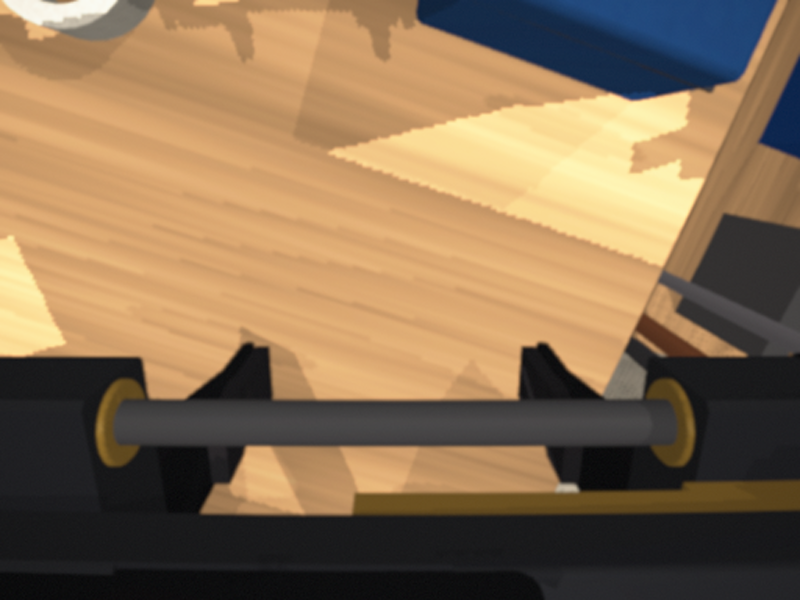

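Top view (800x600 scale): the locker is at about (270–530, 212–288), with the cover to the left, the handle at (375,243), the can at (438,215) and the dowel at (463,262). The pan is at (617,293). There are four grey tins, at (210,307), (271,348), (338,341) and (408,337). The green (223,241), purple (158,293), blue (360,407) and yellow (430,390) blocks are look-alikes.

```bash
cat > h.py <<'E'
import numpy as np, cv2
from scipy.spatial.transform import Rotation as Ro
from bench import r
def ray(c,uv):
    K=np.array([[c['fx'],0,c['cx']],[0,c['fy'],c['cy']],[0,0,1]])
    p=cv2.undistortPoints(np.array([[uv]],float),K,np.array(c['dist']))[0,0]
    d=Ro.from_quat(c['orientation']).apply([p[0],-p[1],-1.]);return np.array(c['xyz']),d/np.linalg.norm(d)
def onz(c,uv,z):
    o,d=ray(c,uv);return o+d*(z-o[2])/d[2]
def tri(obs):
    A=np.zeros((3,3));b=np.zeros(3);L=[]
    for c,uv in obs:
        o,d=ray(c,uv);P=np.eye(3)-np.outer(d,d);A+=P;b+=P@o;L.append((o,P))
    X=np.linalg.solve(A,b);return X,[1000*np.linalg.norm(P@(X-o)) for o,P in L]
def proj(c,X):
    R=Ro.from_quat(c['orientation']);q=R.inv().apply(np.array(X)-c['xyz']);q=np.atleast_2d(q)*[1,-1,-1]
    K=np.array([[c['fx'],0,c['cx']],[0,c['fy'],c['cy']],[0,0,1]])
    return cv2.projectPoints(q,np.zeros(3),np.zeros(3),K,np.array(c['dist']))[0][:,0]
def jawyaw(s=None):
    s=s or r.read_state();y=Ro.from_quat(s['eef_rot']).apply([0,1,0]);return np.degrees(np.arctan2(y[1],y[0]))
def go(x,y,z,jaw=None):
    """jaw = world direction (deg) of jaw axis, mod 180. prints shift cm + twist units"""
    s=r.read_state();R=Ro.from_quat(s['eef_rot'])
    d=R.inv().apply(np.array([x,y,z])-s['ee_pos'])*100;t=0
    if jaw is not None:
        dj=(jaw-jawyaw(s)+90)%180-90
        t=-dj/5  # tool x points down
    n=max(np.linalg.norm(d)/4.17,abs(t)*5/7.16)
    print('row',np.round(d,2),'twist',round(t,2),'other twist',round(t-36*np.sign(t),1),'n>=',round(n,1),'q7',round(s['joint_positions'][6],2))
def st():
    s=r.read_state();print('t',round(s['time'],2),'p',np.round(s['ee_pos'],4),'jaw',round(jawyaw(s),1),'F',np.round(s['ft_force'],1),'w',round(s['width'],4),'q',np.round(s['joint_positions'],2), 'down',np.round(Ro.from_quat(s['eef_rot']).apply([1,0,0]),3));return s
def snap(n,f):
    c=r.calibration(n);im=r.camera(n);cv2.imwrite(f'pics/{f}.png',im[:,:,::-1]);import json
    json.dump({k:np.array(v).tolist() for k,v in c.items()},open(f'pics/{f}.json','w'));return c,im
def crop(f,x0,y0,x1,y1,k,out):
    im=cv2.imread(f'pics/{f}.png')[y0:y1,x0:x1];cv2.imwrite(f'pics/{out}.png',cv2.resize(im,None,fx=k,fy=k,interpolation=cv2.INTER_CUBIC))
def load(f):
    import json;return json.load(open(f'pics/{f}.json'))
E
python3 - <<'E'
from h import *
s=st()
c=r.calibration('top')
q=0.64
pts={'tinA':(210,307,.036),'tinB':(271,348,.036),'tinC':(338,341,.036),'tinD':(408,337,.036),'handle':(375,243,.106),'can':(440,212,.11),'dow1':(417,264,.083),'dow2':(512,264,.083),'pan':(617,293,.03),
'cov_tl':(269,214,.064),'cov_bl':(270,288,.064),'dk_tr':(531,213,.058),'dk_br':(529,284,.058)}
for k,(u,v,z) in pts.items(): print(k,np.round(onz(c,(u*.64,v*.64),z),3))
crop('top0',110,125,410,275,2.6,'top0c')
E
```

```text
t 0.15 p [ 0.1946 -0.5937  0.2409] jaw -71.8 F [ 0.8  0.2 -0. ] w 0.087 q [ 1.23  0.33 -0.06  1.46  0.02  1.35 -0.09] down [-0.     0.001 -1.   ]
tinA [0.52  0.382 0.036]
tinB [0.438 0.264 0.036]
tinC [0.448 0.137 0.036]
tinD [0.452 0.004 0.036]
handle [0.619 0.061 0.106]
can [ 0.674 -0.06   0.11 ]
dow1 [ 0.583 -0.016  0.083]
dow2 [ 0.579 -0.194  0.083]
pan [ 0.527 -0.412  0.03 ]
cov_tl [0.693 0.264 0.064]
cov_bl [0.549 0.261 0.064]
dk_tr [ 0.685 -0.243  0.058]
dk_br [ 0.544 -0.23   0.058]
```

View pics/top0c.png

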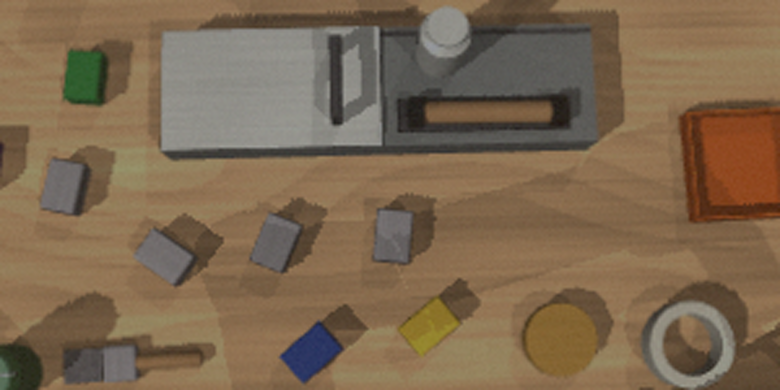

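```bash
python3 - <<'E'
from h import *
c=r.calibration('wrist')
print(ray(c,(256,192)),ray(c,(256,20))[1],ray(c,(256,370))[1],ray(c,(20,192))[1])
go(0.56,-0.24,0.30,0)
E
```

```text
(array([ 0.26672924, -0.5702086 ,  0.38437697]), array([-0.27067779, -0.09922851, -0.95754229])) [ 0.1950314   0.05535463 -0.97923369] [-0.67648968 -0.23179634 -0.69902229] [-0.40608349  0.48916577 -0.77188927]
row [ -5.89 -22.23 -45.74] twist -14.37 other twist 21.6 n>= 12.3 q7 -0.09
```

drive_tool:
  motion:
    - [-6, -3, -6, -1.4]
    - [-6, -6, -10, -2.8]
    - [-6, -8, -14, -4.2]
    - [-6, -10, -18, -5.6]
    - [-6, -12, -22, -7]
    - [-6, -14, -26, -8.4]
    - [-6, -16, -30, -9.8]
    - [-6, -17, -33, -11.2]
    - [-6, -18, -36, -12.6]
    - [-6, -20, -40, -14.4]
    - [-6, -21, -43, -14.4]
    - [-6, -22.2, -45.7, -14.4]
    - [-6, -22.2, -45.7, -14.4]
    - [-6, -22.2, -45.7, -14.4]
    - [-6, -22.2, -45.7, -14.4]
    - [-6, -22.2, -45.7, -14.4]
  grip: 0
  force: 20

```text
time: 1.48
ee_pos: [0.5593, -0.2413, 0.3012]
eef_rot: [0.499, 0.501, -0.5, 0.5]
ft_force: [-0.1, 0.5, 1.4]
width: 0.0869
```

```bash
python3 - <<'E'
from h import *
st();snap('wrist','w1');crop('w1',0,0,512,384,1.56,'w1b')
go(0.56,-0.10,0.30,0)
E
```

```text
t 1.48 p [ 0.5593 -0.2413  0.3012] jaw 0.1 F [-0.1  0.5  1.4] w 0.0869 q [ 0.72  0.31 -0.5   1.39  0.15  1.48  0.23] down [-0.001 -0.    -1.   ]
row [  0.13   0.11 -14.19] twist 0.01 other twist -36.0 n>= 3.4 q7 0.23
```

View pics/w1b.png

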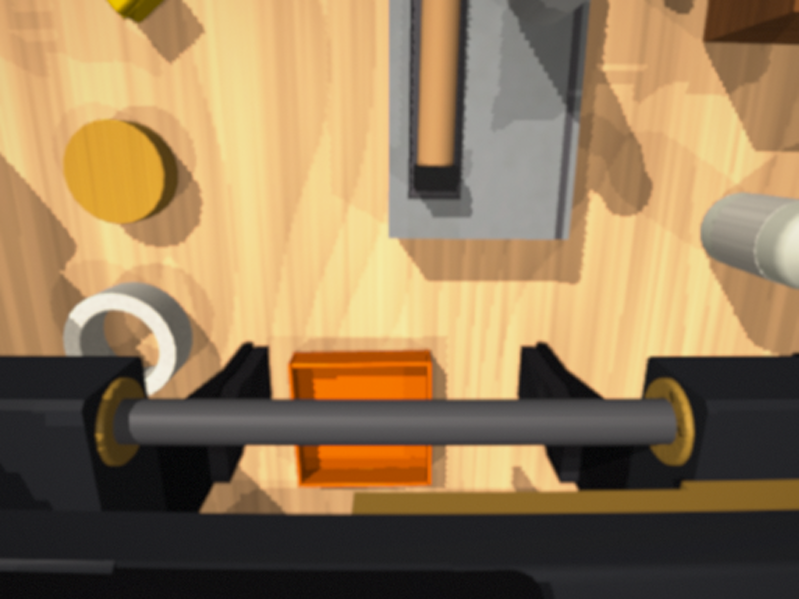

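The pan is at about (365,418), tape is at (125,335), polish is at (115,170), and the dowel's near end is at (437,180). The deck corners are at (392,238) and (570,240).

drive_tool:
  motion:
    - [0, 0, -4, 0]
    - [0, 0, -8, 0]
    - [0, 0, -12, 0]
    - [0, 0, -14, 0]
    - [0, 0, -14, 0]
    - [0, 0, -14, 0]

```text
time: 2.03
ee_pos: [0.5591, -0.1008, 0.302]
eef_rot: [0.499, 0.5, -0.499, 0.501]
ft_force: [-1.3, -1.0, -0.1]
width: 0.087
```

```bash
python3 - <<'E'
from h import *
st();snap('wrist','w2');crop('w2',0,0,512,384,1.56,'w2b')
go(0.56,0.05,0.30,0)
E
```

```text
t 2.03 p [ 0.5591 -0.1008  0.302 ] jaw 0.2 F [-1.3 -1.  -0.1] w 0.087 q [ 0.59  0.23 -0.58  1.5   0.13  1.45  0.01] down [ 0.001 -0.001 -1.   ]
row [  0.15   0.11 -15.23] twist 0.01 other twist -36.0 n>= 3.7 q7 0.01
```

View pics/w2b.png

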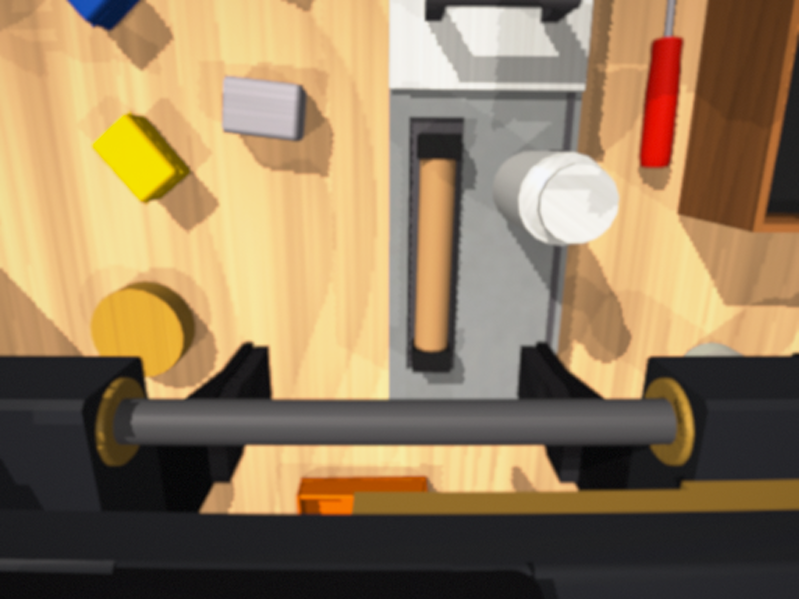

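drive_tool:
  motion:
    - [0, 0, -4, 0]
    - [0, 0, -8, 0]
    - [0, 0, -12, 0]
    - [0, 0, -15, 0]
    - [0, 0, -15, 0]
    - [0, 0, -15, 0]

```text
time: 2.58
ee_pos: [0.5592, 0.049, 0.3015]
eef_rot: [0.499, 0.501, -0.499, 0.501]
ft_force: [0.0, -0.6, 0.3]
width: 0.0871
```

```bash
python3 - <<'E'
from h import *
st();snap('wrist','w3');crop('w3',0,0,512,384,1.56,'w3b')
E
```

```text
t 2.58 p [0.5592 0.049  0.3015] jaw 0.2 F [ 0.  -0.6  0.3] w 0.0871 q [ 0.4   0.23 -0.67  1.51  0.14  1.45 -0.27] down [ 0. -0. -1.]
```

View pics/w3b.png

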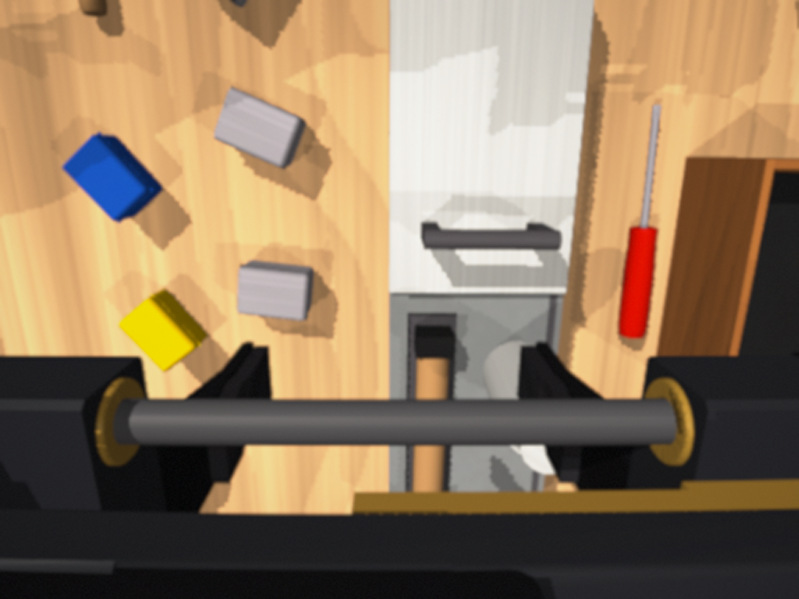

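w2 and w3 show the dowel shaft, running from (438,157) to (431,350) in w2. The can's plunger is at (578,203) in w2. Grey tins are at (262,107) in w2, and at (275,290) and (259,127) in w3. The handle is at (490,238) in w3.

```bash
python3 - <<'E'
from h import *
w={k:load(k) for k in('w1','w2','w3')};t=r.calibration('top')
k=1/1.56
def T(n,*o):
    X,e=tri([(w[a],(u*k,v*k)) if a!='top' else (t,(u*.64,v*.64)) for a,u,v in o]);print(n,np.round(X,4),np.round(e,1));return X
T('dow far bd',('w2',438,157),('w3',433,357))
T('dow near bd',('w2',431,350),('w1',437,165))
T('handle',('w3',490,238),('top',375,243))
T('cov corner',('w2',391,88),('w3',391,293))
T('cov cornerR',('w2',585,90),('w3',567,293))
T('tinD c',('w2',262,107),('w3',275,290))
T('can plunger',('w2',578,203),('top',440,212))
T('pan c',('w1',362,418),('top',617,293))
for n,z,o in [('deckL',.058,('w1',392,238)),('deckR',.058,('w1',570,240)),('plunger',.168,('w2',578,203)),('body top',.143,('w2',563,198)),('pan TL',.03,('w1',290,352)),('pan TR',.03,('w1',432,350)),('pan BR',.03,('w1',432,486)),('panBL',.03,('w1',300,486)),('handL',.106,('w3',424,235)),('handR',.106,('w3',559,239))]:
    print(n,np.round(onz(w[o[0]],(o[1]*k,o[2]*k),z),4))
E
```

```text
dow far bd [ 0.5908 -0.0313  0.0833] [0.1 0.1]
dow near bd [ 0.59   -0.1771  0.0799] [0.4 0.4]
handle [0.6301 0.0609 0.0722] [2.1 2.1]
cov corner [0.558  0.0155 0.0668] [0.2 0.2]
cov cornerR [0.6963 0.0156 0.065 ] [0.5 0.5]
tinD c [0.4566 0.0057 0.0251] [0.8 0.8]
can plunger [ 0.633  -0.0462  0.2443] [0.3 0.3]
pan c [ 0.5301 -0.4209  0.0054] [1.1 1.1]
deckL [ 0.5587 -0.233   0.058 ]
deckR [ 0.6973 -0.2339  0.058 ]
plunger [ 0.6609 -0.0537  0.168 ]
body top [ 0.6607 -0.0534  0.143 ]
pan TL [ 0.4683 -0.3402  0.03  ]
pan TR [ 0.5943 -0.3378  0.03  ]
pan BR [ 0.5978 -0.4794  0.03  ]
panBL [ 0.4701 -0.48    0.03  ]
handL [0.5806 0.0678 0.106 ]
handR [0.6728 0.0656 0.106 ]
```

```bash
python3 - <<'E'
from h import *
go(0.661,-0.0535,0.30,0);go(0.661,-0.0535,0.124,0)
E
```

```text
row [ 0.14 10.16 10.08] twist 0.0 other twist -36.0 n>= 3.4 q7 -0.27
row [17.74 10.16 10.07] twist 0.0 other twist -36.0 n>= 5.5 q7 -0.27
```

drive_tool:
  motion:
    - [0, 2.9, 2.9, 0]
    - [0, 5.8, 5.8, 0]
    - [0, 8.7, 8.7, 0]
    - [0, 10.15, 10.1, 0]
    - [0, 10.15, 10.1, 0]
    - [1, 10.15, 10.1, 0]
    - [3, 10.15, 10.1, 0]
    - [6, 10.15, 10.1, 0]
    - [6, 10.15, 10.1, 0]
    - [6, 10.15, 10.1, 0]

```text
time: 3.47
ee_pos: [0.6594, -0.0521, 0.2403]
eef_rot: [0.499, 0.501, -0.5, 0.5]
ft_force: [0.1, -0.0, 0.3]
width: 0.0871
```

```bash
python3 - <<'E'
from h import *
st();snap('wrist','w4');crop('w4',0,0,512,384,1.56,'w4b');snap('side','s4');crop('s4',0,0,512,384,1.56,'s4b')
c=load('w4')
for z in(.143,.168): print(proj(c,[.661,-.0535,z])*1.56)
go(0.661,-0.0535,0.124,0)
E
```

```text
t 3.47 p [ 0.6594 -0.0521  0.2403] jaw 0.1 F [ 0.1 -0.   0.3] w 0.0871 q [ 0.42  0.48 -0.59  1.33  0.26  1.42 -0.15] down [-0.003 -0.    -1.   ]
[[395.67247901 307.06230384]]
[[395.71224874 323.79070487]]
row [11.92 -0.02  0.18] twist 0.03 other twist -36.0 n>= 2.9 q7 -0.15
```

View pics/w4b.png

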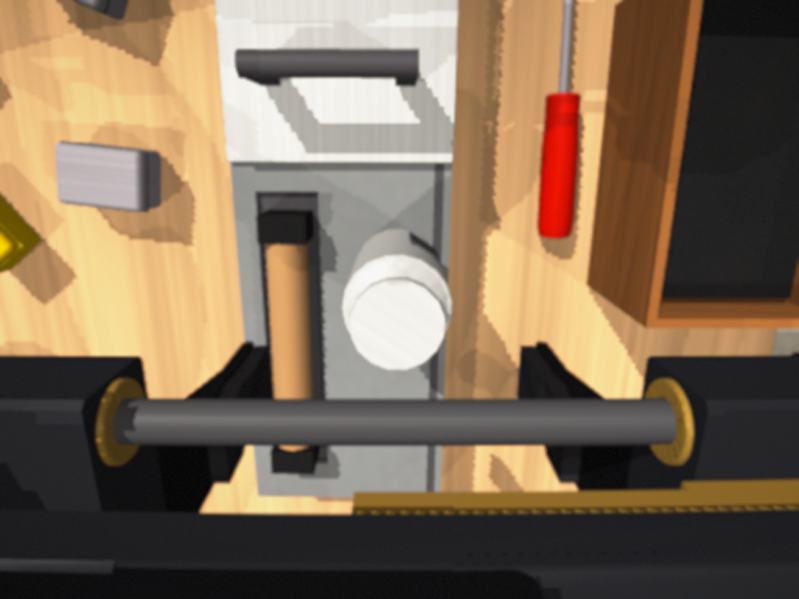

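View pics/s4b.png

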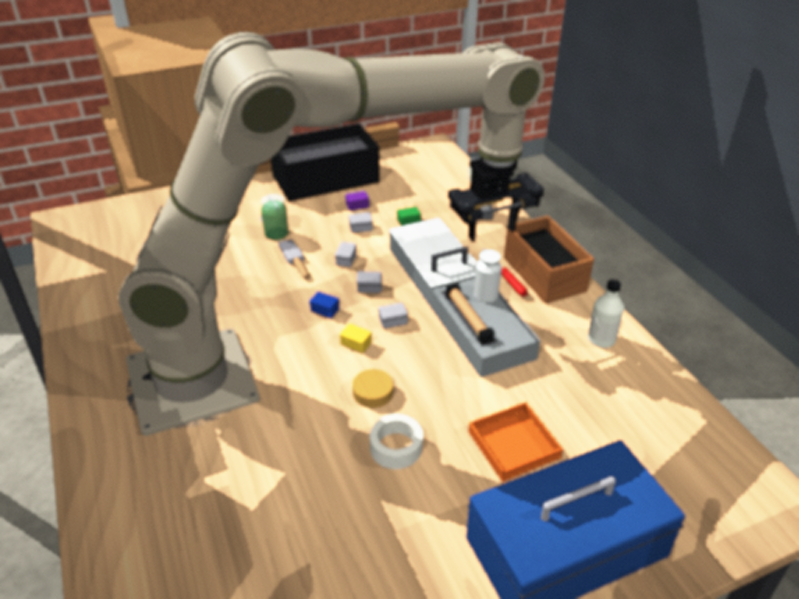

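The can is confirmed: the plunger is at (397,323), against a prediction of (396,324). I'll descend and grip it.

drive_tool:
  motion:
    - [3, 0.1, 0.2, 0]
    - [6, 0.1, 0.2, 0]
    - [9, 0.1, 0.2, 0]
    - [11, 0.1, 0.2, 0]
    - [11.8, 0.1, 0.2, 0]
    - [11.8, 0.1, 0.2, 0]
    - [11.8, 0.1, 0.2, 0]

```text
time: 4.15
ee_pos: [0.6628, -0.0533, 0.1255]
eef_rot: [0.5, 0.5, -0.499, 0.501]
ft_force: [0.2, 0.2, 0.4]
width: 0.087
```

drive_tool:
  motion:
    - [0, 0, 0, 0]
    - [0, 0, 0, 0]
    - [0, 0, 0, 0]
    - [0, 0, 0, 0]
    - [0, 0, 0, 0]
    - [0, 0, 0, 0]
    - [0, 0, 0, 0]
    - [0, 0, 0, 0]
    - [0, 0, 0, 0]
    - [0, 0, 0, 0]
  grip: 255
  force: 20

```text
time: 4.98
ee_pos: [0.6616, -0.0533, 0.1238]
eef_rot: [0.499, 0.501, -0.499, 0.501]
ft_force: [-4.4, 0.5, 5.7]
width: 0.0555
```

```bash
python3 - <<'E'
from h import *
st()
go(0.661,-0.0535,0.24,0)
E
```

```text
t 4.98 p [ 0.6616 -0.0533  0.1238] jaw 0.2 F [-4.4  0.5  5.7] w 0.0555 q [ 0.42  0.56 -0.57  1.46  0.31  1.21 -0.19] down [-0. -0. -1.]
row [-11.62  -0.07   0.02] twist 0.03 other twist -36.0 n>= 2.8 q7 -0.19
```

drive_tool:
  motion:
    - [-1, 0, 0, 0]
    - [-3, 0, 0, 0]
    - [-6, 0, 0, 0]
    - [-8, 0, 0, 0]
    - [-8, -0.5, 1, 0]
    - [-8, -1.2, 3, 0]
    - [-8, -2.3, 6, 0]
    - [-8, -3.4, 9, 0]
    - [-8, -4.5, 12, 0]
    - [-8, -5.6, 15, 0]
    - [-8, -6.7, 18, 0]
    - [-8, -7.8, 21, 0]
    - [-8, -8.9, 24, 0]
    - [-8, -10, 27, 0]
    - [-8, -11.1, 30, 0]
    - [-8, -12, 33, 0]
    - [-8, -12.6, 35, 0]
    - [-8, -13, 36, 0]
    - [-8, -13, 36, 0]
    - [-8, -13, 36, 0]

```text
time: 6.65
ee_pos: [0.5324, -0.4132, 0.2026]
eef_rot: [0.5, 0.501, -0.499, 0.5]
ft_force: [-0.7, 0.9, -3.8]
width: 0.0559
```

```bash
python3 - <<'E'
from h import *
st();snap('wrist','w5');crop('w5',0,0,512,384,1.56,'w5b');snap('top','t5');crop('t5',250,110,510,270,3,'t5b');snap('side','s5');crop('s5',240,180,512,384,2.9,'s5b')
go(0.532,-0.413,0.07,0)
E
```

```text
t 6.65 p [ 0.5324 -0.4132  0.2026] jaw 0.1 F [-0.7  0.9 -3.8] w 0.0559 q [ 0.92  0.5  -0.47  1.35  0.22  1.34  0.45] down [-0.001  0.001 -1.   ]
row [13.34 -0.18  0.15] twist 0.06 other twist -35.9 n>= 3.2 q7 0.45
```

View pics/w5b.png

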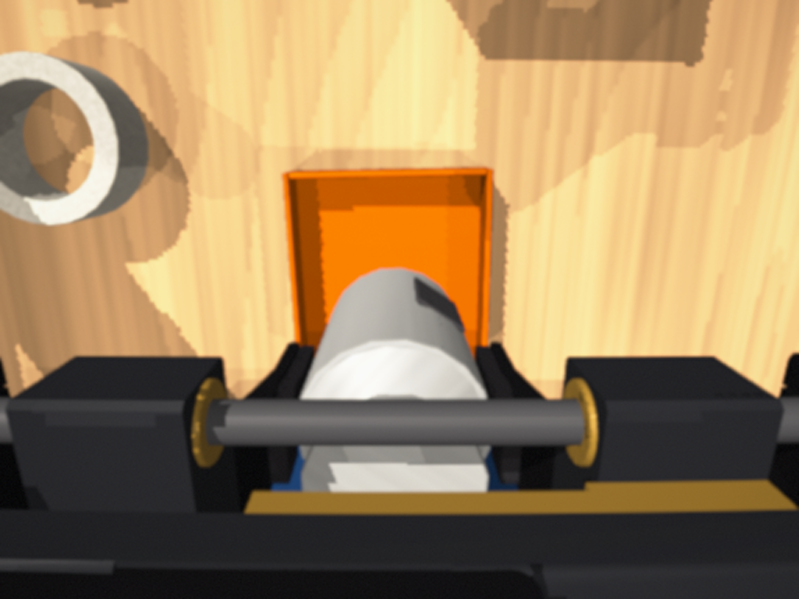

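View pics/s5b.png

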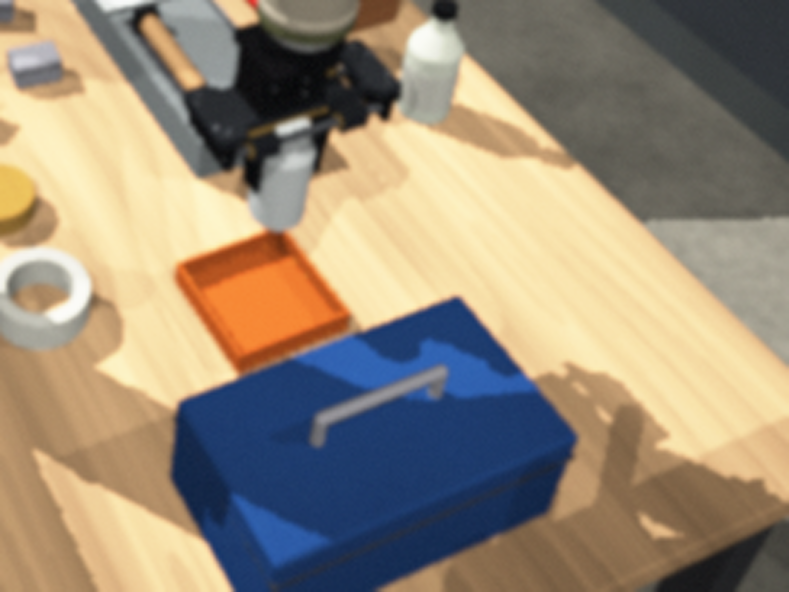

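View pics/t5b.png

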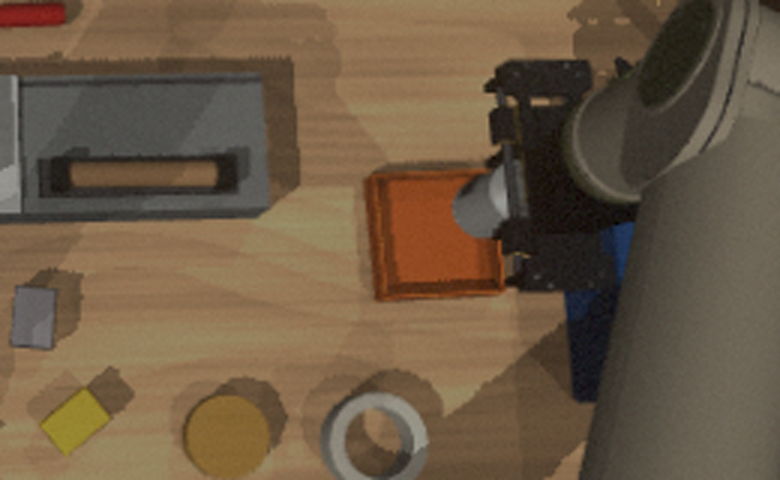

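```bash
python3 - <<'E'
from h import *
c=load('w5');k=1/1.56
for z in(.03,0):
  for p in [(285,173),(493,169)]: print(z,np.round(onz(c,(p[0]*k,p[1]*k),z),4))
t=load('t5')
for p in [(365,174),(502,170),(378,300),(505,292)]: print('top',np.round(onz(t,(250+p[0]/3,110+p[1]/3),.03),4))
print(np.round(onz(c,(400*k,268*k),.1366),4))
s=load('s5')
for p in [(178,272),(285,232),(348,318),(240,370)]: print('side',np.round(onz(s,(240+p[0]/2.9,180+p[1]/2.9),.03),4))
E
```

```text
0.03 [ 0.4664 -0.3523  0.03  ]
0.03 [ 0.5938 -0.3495  0.03  ]
0 [ 0.46   -0.3536  0.    ]
0 [ 0.5995 -0.3505  0.    ]
top [ 0.5899 -0.3434  0.03  ]
top [ 0.5911 -0.4905  0.03  ]
top [ 0.4593 -0.3467  0.03  ]
top [ 0.4634 -0.4812  0.03  ]
[ 0.5359 -0.387   0.1366]
side [ 0.4612 -0.3657  0.03  ]
side [ 0.5912 -0.3621  0.03  ]
side [ 0.5896 -0.4853  0.03  ]
side [ 0.4594 -0.497   0.03  ]
```

drive_tool:
  motion:
    - [3, -0.2, 0.3, 0]
    - [6, -0.2, 0.3, 0]
    - [9, -0.2, 0.3, 0]
    - [11, -0.2, 0.3, 0]
    - [12, -0.2, 0.3, 0]
    - [12.7, -0.2, 0.3, 0]
    - [13.1, -0.2, 0.3, 0]
    - [13.1, -0.2, 0.3, 0]
    - [13.1, -0.2, 0.3, 0]
    - [13.1, -0.2, 0.3, 0]

```text
time: 7.63
ee_pos: [0.5315, -0.4171, 0.0741]
eef_rot: [0.499, 0.5, -0.499, 0.501]
ft_force: [0.9, -0.6, -4.4]
width: 0.0556
```

```bash
python3 - <<'E'
from h import *
st()
go(0.530,-0.416,0.07,0)
E
```

```text
t 7.63 p [ 0.5315 -0.4171  0.0741] jaw 0.2 F [ 0.9 -0.6 -4.4] w 0.0556 q [ 0.91  0.61 -0.44  1.47  0.28  1.12  0.42] down [ 0.002 -0.001 -1.   ]
row [ 0.41 -0.15 -0.11] twist 0.03 other twist -36.0 n>= 0.1 q7 0.42
```

drive_tool:
  motion:
    - [0.15, 0, 0, 0]
    - [0.3, 0, 0, 0]
    - [0.3, 0, 0, 0]
    - [0.3, 0, 0, 0]

```text
time: 7.97
ee_pos: [0.5309, -0.4168, 0.0698]
eef_rot: [0.499, 0.5, -0.499, 0.501]
ft_force: [1.3, -0.4, -4.1]
width: 0.0556
```

```bash
python3 - <<'E'
from h import *
st()
E
```

```text
t 7.97 p [ 0.5309 -0.4168  0.0698] jaw 0.1 F [ 1.3 -0.4 -4.1] w 0.0556 q [ 0.91  0.61 -0.44  1.48  0.28  1.11  0.42] down [ 0. -0. -1.]
```

drive_tool:
  motion:
    - [0.1, 0, 0, 0]
    - [0.2, 0, 0, 0]
    - [0.2, 0, 0, 0]
    - [0.2, 0, 0, 0]

```text
time: 8.3
ee_pos: [0.531, -0.4169, 0.0697]
eef_rot: [0.499, 0.5, -0.5, 0.501]
ft_force: [-5.1, 3.3, 12.9]
width: 0.0554
```

```bash
python3 - <<'E'
from h import *
st()
E
```

```text
t 8.3 p [ 0.531  -0.4169  0.0697] jaw 0.1 F [-5.1  3.3 12.9] w 0.0554 q [ 0.91  0.61 -0.44  1.48  0.28  1.11  0.42] down [ 0.001 -0.001 -1.   ]
```

Contact (13 N). Back off slightly, release, then rise.

drive_tool:
  motion:
    - [-0.1, 0, 0, 0]
    - [-0.1, 0, 0, 0]

```text
time: 8.47
ee_pos: [0.531, -0.4168, 0.0697]
eef_rot: [0.499, 0.5, -0.499, 0.501]
ft_force: [-3.5, 2.5, 6.9]
width: 0.0551
```

drive_tool:
  motion:
    - [0, 0, 0, 0]
    - [0, 0, 0, 0]
    - [0, 0, 0, 0]
    - [0, 0, 0, 0]
    - [0, 0, 0, 0]
    - [0, 0, 0, 0]
    - [0, 0, 0, 0]
    - [-2, 0, 0, 0]
    - [-5, 0, 0, 0]
    - [-9, 0, 0, 0]
    - [-13, 0, 0, 0]
    - [-16, 0, 0, 0]
    - [-17, 0, 0, 0]
    - [-17, 0, 0, 0]
  grip: 0

```text
time: 9.63
ee_pos: [0.532, -0.4173, 0.2422]
eef_rot: [0.5, 0.499, -0.499, 0.503]
ft_force: [-0.4, 0.7, 0.8]
width: 0.0871
```

```bash
python3 - <<'E'
from h import *
st();snap('side','s6');crop('s6',240,180,512,384,2.9,'s6b')
go(0.591,-0.104,0.24,0)
E
```

```text
t 9.63 p [ 0.532  -0.4173  0.2422] jaw 0.1 F [-0.4  0.7  0.8] w 0.0871 q [ 0.92  0.48 -0.47  1.29  0.21  1.41  0.47] down [ 0.005 -0.003 -1.   ]
row [ -0.1    6.07 -31.27] twist 0.03 other twist -36.0 n>= 7.6 q7 0.47
```

View pics/s6b.png

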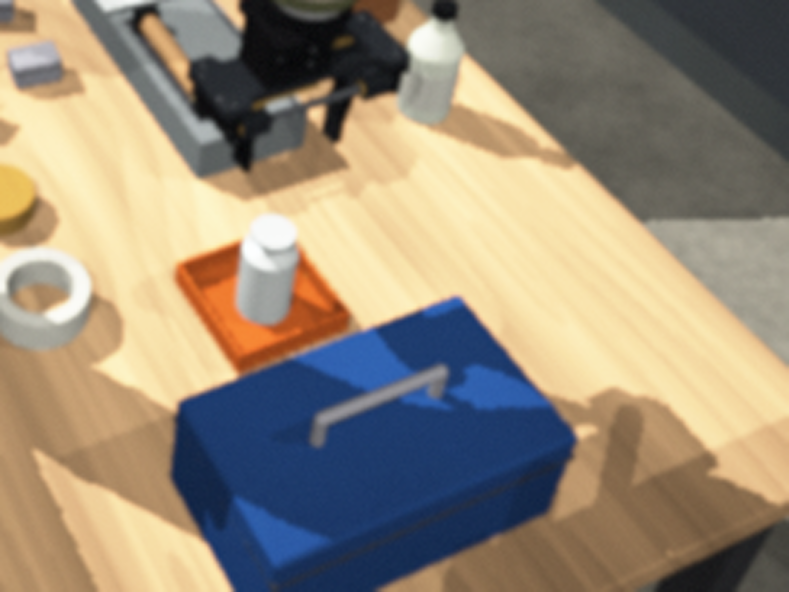

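The can stands upright in the pan at (268,270). The dowel is next.

drive_tool:
  motion:
    - [0, 0.8, -4, 0]
    - [0, 1.6, -8, 0]
    - [0, 2.4, -12, 0]
    - [0, 3.2, -16, 0]
    - [0, 4, -20, 0]
    - [0, 4.8, -24, 0]
    - [0, 5.6, -28, 0]
    - [0, 6.1, -31.3, 0]
    - [0, 6.1, -31.3, 0]
    - [0, 6.1, -31.3, 0]
    - [0, 6.1, -31.3, 0]

```text
time: 10.6
ee_pos: [0.5902, -0.1043, 0.2368]
eef_rot: [0.499, 0.501, -0.5, 0.5]
ft_force: [-0.6, -0.0, -0.3]
width: 0.0873
```

```bash
python3 - <<'E'
from h import *
st();snap('wrist','w7');crop('w7',0,0,512,384,1.56,'w7b')
go(0.591,-0.104,0.081,0)
c=load('w7');
for y in(-.0315,-.177): print(proj(c,[.5905,y,.081])*1.56)
E
```

```text
t 10.6 p [ 0.5902 -0.1043  0.2368] jaw 0.1 F [-0.6 -0.  -0.3] w 0.0873 q [ 0.59  0.34 -0.61  1.51  0.2   1.35 -0.04] down [-0.003 -0.    -1.   ]
row [15.61  0.11 -0.12] twist 0.01 other twist -36.0 n>= 3.7 q7 -0.04
[[393.71806128 152.97488507]]
[[392.94945519 384.16929962]]
```

View pics/w7b.png

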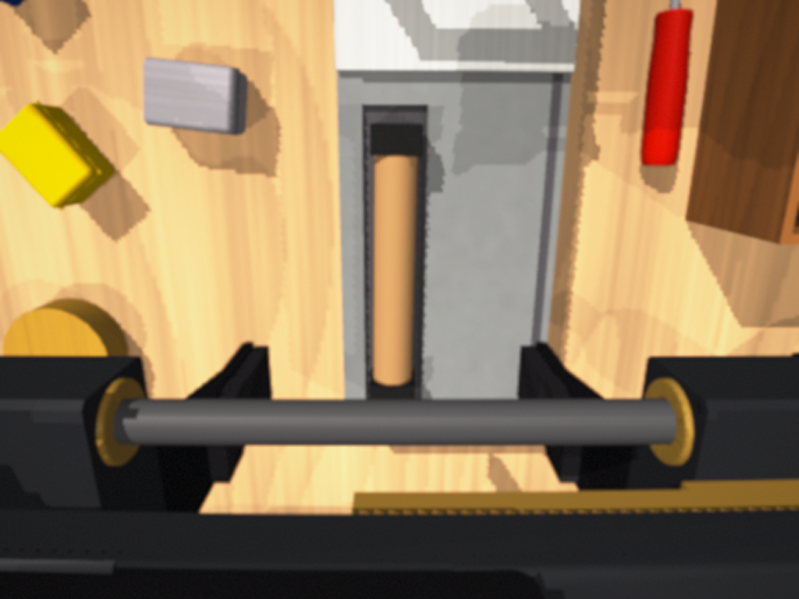

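The dowel shaft runs from (396,154) to (393,384), as predicted.

drive_tool:
  motion:
    - [3, 0.1, 0, 0]
    - [7, 0.1, 0, 0]
    - [11, 0.1, 0, 0]
    - [13.5, 0.1, 0, 0]
    - [14.5, 0.1, 0, 0]
    - [15.3, 0.1, 0, 0]
    - [15.5, 0.1, 0, 0]
    - [15.5, 0.1, 0, 0]
    - [15.5, 0.1, 0, 0]

```text
time: 11.4
ee_pos: [0.593, -0.1038, 0.0852]
eef_rot: [0.5, 0.5, -0.499, 0.501]
ft_force: [0.1, -0.1, 0.4]
width: 0.0869
```

drive_tool:
  motion:
    - [0, 0, 0, 0]
    - [0, 0, 0, 0]
    - [0, 0, 0, 0]
    - [0, 0, 0, 0]
    - [0, 0, 0, 0]
    - [0, 0, 0, 0]
    - [0, 0, 0, 0]
    - [0, 0, 0, 0]
    - [0, 0, 0, 0]
    - [0, 0, 0, 0]
    - [0, 0, 0, 0]
    - [0, 0, 0, 0]
  grip: 255
  force: 30

```text
time: 12.4
ee_pos: [0.5919, -0.1035, 0.0835]
eef_rot: [0.499, 0.501, -0.499, 0.501]
ft_force: [0.4, -0.1, -0.6]
width: 0.0252
```

```bash
python3 - <<'E'
from h import *
st()
go(0.47,-0.17,0.13,0)
E
```

```text
t 12.4 p [ 0.5919 -0.1035  0.0835] jaw 0.2 F [ 0.4 -0.1 -0.6] w 0.0252 q [ 0.56  0.48 -0.58  1.67  0.29  1.07 -0.11] down [-0. -0. -1.]
row [ -4.65 -12.21   6.62] twist 0.03 other twist -36.0 n>= 3.5 q7 -0.11
```

The grip overlaps the axis by only 3–4 mm, so I'll regrip 3 mm lower.

drive_tool:
  motion:
    - [0, 0, 0, 0]
    - [0, 0, 0, 0]
    - [0, 0, 0, 0]
    - [0.35, 0, 0, 0]
    - [0.35, 0, 0, 0]
    - [0.35, 0, 0, 0]
    - [0.35, 0, 0, 0]
  grip: 140

```text
time: 12.98
ee_pos: [0.5919, -0.1035, 0.0799]
eef_rot: [0.499, 0.501, -0.499, 0.501]
ft_force: [-0.5, -0.8, 0.0]
width: 0.0391
```

drive_tool:
  motion:
    - [0, 0, 0, 0]
    - [0, 0, 0, 0]
    - [0, 0, 0, 0]
    - [0, 0, 0, 0]
    - [0, 0, 0, 0]
    - [0, 0, 0, 0]
    - [0, 0, 0, 0]
  grip: 255

```text
time: 13.57
ee_pos: [0.592, -0.1035, 0.0801]
eef_rot: [0.499, 0.501, -0.499, 0.501]
ft_force: [-0.9, -0.2, 1.1]
width: 0.0254
```

```bash
python3 - <<'E'
from h import *
st()
go(0.47,-0.17,0.15,0)
E
```

```text
t 13.57 p [ 0.592  -0.1035  0.0801] jaw 0.1 F [-0.9 -0.2  1.1] w 0.0254 q [ 0.55  0.48 -0.58  1.68  0.29  1.07 -0.11] down [ 0. -0. -1.]
row [ -6.99 -12.22   6.62] twist 0.03 other twist -36.0 n>= 3.7 q7 -0.11
```

drive_tool:
  motion:
    - [-1, 0, 0, 0]
    - [-3, 0, 0, 0]
    - [-6, 0, 0, 0]
    - [-6, -2, 1, 0]
    - [-6, -5, 2.7, 0]
    - [-6, -8, 4.3, 0]
    - [-6, -11, 6, 0]
    - [-6, -12.2, 6.6, 0]
    - [-5, -12.2, 6.6, 0]
    - [-2, -12.2, 6.6, 0]
    - [1, -12.2, 6.6, 0]
    - [3.5, -12.2, 6.6, 0]
    - [4.6, -12.2, 6.6, 0]
    - [5, -12.2, 6.6, 0]
    - [5.2, -12.2, 6.6, 0]
    - [5.2, -12.2, 6.6, 0]
    - [5.2, -12.2, 6.6, 0]
    - [5.2, -12.2, 6.6, 0]

```text
time: 15.07
ee_pos: [0.471, -0.1701, 0.0293]
eef_rot: [0.5, 0.5, -0.499, 0.501]
ft_force: [0.3, -0.4, -1.2]
width: 0.0251
```

```bash
python3 - <<'E'
from h import *
st()
E
```

```text
t 15.07 p [ 0.471  -0.1701  0.0293] jaw 0.1 F [ 0.3 -0.4 -1.2] w 0.0251 q [ 0.75  0.35 -0.56  1.97  0.24  0.88  0.07] down [ 0.002 -0.001 -1.   ]
```

drive_tool:
  motion:
    - [0.1, 0, 0, 0]
    - [0.2, 0, 0, 0]
    - [0.2, 0, 0, 0]
    - [0.2, 0, 0, 0]

```text
time: 15.4
ee_pos: [0.4707, -0.1701, 0.027]
eef_rot: [0.499, 0.5, -0.499, 0.501]
ft_force: [-2.1, 0.3, 8.3]
width: 0.0252
```

```bash
python3 - <<'E'
from h import *
st()
E
```

```text
t 15.4 p [ 0.4707 -0.1701  0.027 ] jaw 0.1 F [-2.1  0.3  8.3] w 0.0252 q [ 0.75  0.36 -0.56  1.97  0.25  0.87  0.07] down [ 0.001 -0.001 -1.   ]
```

drive_tool:
  motion:
    - [0, 0, 0, 0]
    - [0, 0, 0, 0]
    - [0, 0, 0, 0]
    - [0, 0, 0, 0]
    - [0, 0, 0, 0]
    - [0, 0, 0, 0]
    - [-2, 0, 0, 0]
    - [-5, 0, 0, 0]
    - [-9, 0, 0, 0]
    - [-13, 0, 0, 0]
    - [-17, 0, 0, 0]
    - [-17.3, 0, 0, 0]
    - [-17.3, 0, 0, 0]
  grip: 0

```text
time: 16.48
ee_pos: [0.4715, -0.1703, 0.2018]
eef_rot: [0.5, 0.499, -0.499, 0.502]
ft_force: [-0.1, 0.4, -0.2]
width: 0.0867
```

```bash
python3 - <<'E'
from h import *
st();snap('wrist','w8');crop('w8',0,0,512,384,1.56,'w8b')
snap('top','t8');crop('t8',110,125,410,275,2.6,'t8b')
go(0.628,0.0665,0.20,90)
E
```

```text
t 16.48 p [ 0.4715 -0.1703  0.2018] jaw 0.1 F [-0.1  0.4 -0.2] w 0.0867 q [ 0.82  0.13 -0.61  1.81  0.08  1.22  0.2 ] down [ 0.005 -0.003 -1.   ]
row [ -0.18  15.89 -23.6 ] twist -17.97 other twist 18.0 n>= 12.6 q7 0.2
```

View pics/t8b.png

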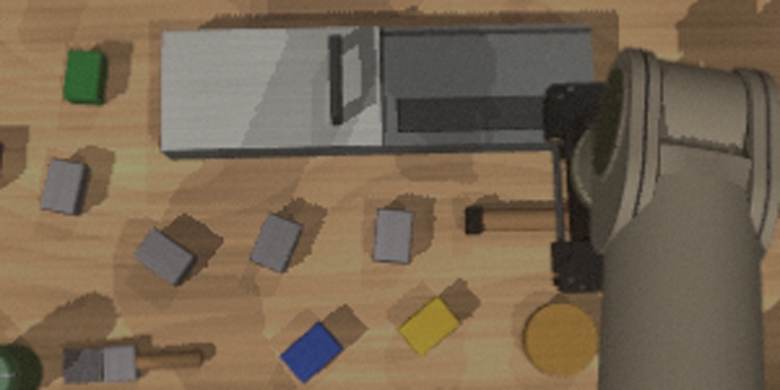

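The dowel lies on bare shelf and the groove is empty. Next is the handle.

drive_tool:
  motion:
    - [0, 1.6, -2.4, 1.4]
    - [0, 3.2, -4.8, 2.8]
    - [0, 4.8, -7.2, 4.2]
    - [0, 6.4, -9.6, 5.6]
    - [0, 8, -12, 7]
    - [0, 9.6, -14.4, 8.4]
    - [0, 11.2, -16.8, 9.8]
    - [0, 12.8, -19.2, 11.2]
    - [0, 14.4, -21.6, 12.6]
    - [0, 15.9, -23.6, 14]
    - [0, 15.9, -23.6, 15.4]
    - [0, 15.9, -23.6, 16.8]
    - [0, 15.9, -23.6, 18]
    - [0, 15.9, -23.6, 18]
    - [0, 15.9, -23.6, 18]
    - [0, 15.9, -23.6, 18]

```text
time: 17.92
ee_pos: [0.6281, 0.0665, 0.1979]
eef_rot: [-0.707, -0.002, 0.708, -0.002]
ft_force: [0.3, 0.4, 0.2]
width: 0.0872
```

```bash
python3 - <<'E'
from h import *
st();c,_=snap('wrist','w9');crop('w9',0,0,512,384,1.56,'w9b')
print(proj(c,[[.582,.0665,.106],[.674,.0665,.106],[.558,.0165,.064]])*1.56)
go(0.628,0.0665,0.106,90)
E
```

```text
t 17.92 p [0.6281 0.0665 0.1979] jaw -89.6 F [0.3 0.4 0.2] w 0.0872 q [ 0.21  0.42 -0.51  1.48  0.21  1.3  -1.89] down [-0.002 -0.    -1.   ]
[[393.67062283 393.84948951]
 [395.15222053 215.01781123]
 [475.33870417 397.59726484]]
row [ 9.22 -0.    0.01] twist 0.06 other twist -35.9 n>= 2.2 q7 -1.89
```

View pics/w9b.png

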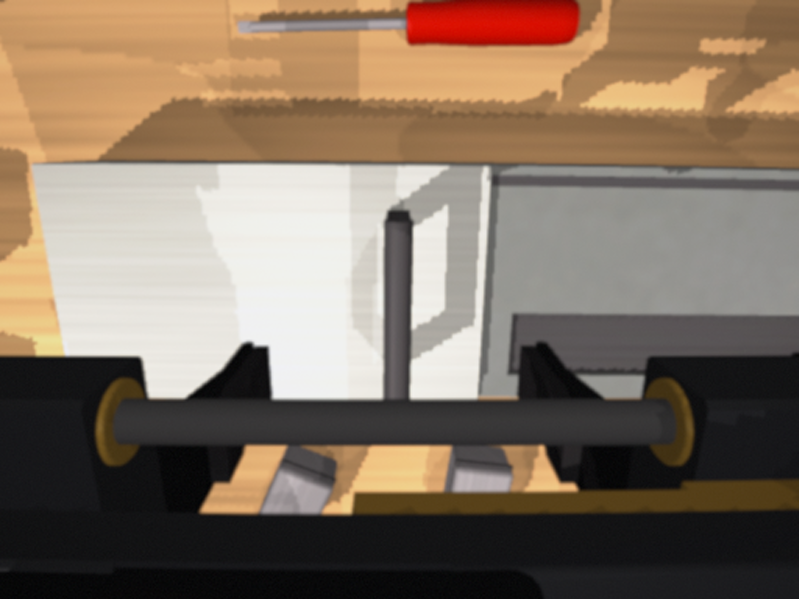

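The handle bar at (398,215)–(397,395) matches the prediction. I'll descend and grip.

drive_tool:
  motion:
    - [3, 0, 0, 0]
    - [6, 0, 0, 0]
    - [8, 0, 0, 0]
    - [9, 0, 0, 0]
    - [9, 0, 0, 0]
    - [9, 0, 0, 0]

```text
time: 18.47
ee_pos: [0.6287, 0.0666, 0.1096]
eef_rot: [0.707, 0.001, -0.707, 0.001]
ft_force: [-0.2, 0.2, 0.9]
width: 0.0871
```

drive_tool:
  motion:
    - [0, 0, 0, 0]
    - [0, 0, 0, 0]
    - [0, 0, 0, 0]
    - [0, 0, 0, 0]
    - [0, 0, 0, 0]
    - [0, 0, 0, 0]
    - [0, 0, 0, 0]
    - [0, 0, 0, 0]
    - [0, 0, 0, 0]
    - [0, 0, 0, 0]
    - [0, 0, 0, 0]
    - [0, 0, 0, 0]
  grip: 255
  force: 25

```text
time: 19.47
ee_pos: [0.6285, 0.0664, 0.109]
eef_rot: [0.707, 0.001, -0.707, 0.001]
ft_force: [0.5, -0.7, 0.7]
width: 0.0149
```

```bash
python3 - <<'E'
from h import *
s=st();p=s['ee_pos']
go(p[0],p[1]-.24,p[2])
E
```

```text
t 19.47 p [0.6285 0.0664 0.109 ] jaw -89.9 F [ 0.5 -0.7  0.7] w 0.0149 q [ 0.2   0.5  -0.5   1.57  0.25  1.14 -1.92] down [ 0. -0. -1.]
row [1.0e-02 2.4e+01 6.0e-02] twist 0 other twist 0 n>= 5.8 q7 -1.92
```

Slide towards −y: tool +y by 24 cm, speed ~0.2 m/s.

drive_tool:
  motion:
    - [0, 0.5, 0, 0]
    - [0, 2, 0, 0]
    - [0, 4, 0, 0]
    - [0, 6, 0, 0]
    - [0, 8, 0, 0]
    - [0, 10, 0, 0]
    - [0, 12, 0, 0]
    - [0, 14, 0, 0]
    - [0, 16, 0, 0]
    - [0, 18, 0, 0]
    - [0, 20, 0, 0]
    - [0, 21.5, 0, 0]
    - [0, 22.8, 0, 0]
    - [0, 23.5, 0, 0]
    - [0, 23.9, 0, 0]
    - [0, 24, 0, 0]
    - [0, 24, 0, 0]
    - [0, 24, 0, 0]

```text
time: 20.97
ee_pos: [0.6279, -0.1733, 0.109]
eef_rot: [-0.706, -0.001, 0.708, -0.001]
ft_force: [-6.6, 1.6, 5.7]
width: 0.0134
```

```bash
python3 - <<'E'
from h import *
s=st()
E
```

```text
t 20.97 p [ 0.6279 -0.1733  0.109 ] jaw -89.9 F [-6.6  1.6  5.7] w 0.0134 q [ 0.51  0.52 -0.42  1.51  0.23  1.15 -1.52] down [-0.003  0.001 -1.   ]
```

drive_tool:
  motion:
    - [0, 0.2, 0, 0]
    - [0, 0.4, 0, 0]
    - [0, 0.4, 0, 0]
    - [0, 0.4, 0, 0]

```text
time: 21.3
ee_pos: [0.628, -0.1734, 0.109]
eef_rot: [-0.706, -0.004, 0.708, -0.0]
ft_force: [-10.3, 12.1, 7.8]
width: 0.013
```

```bash
python3 - <<'E'
from h import *
s=st()
E
```

```text
t 21.3 p [ 0.628  -0.1734  0.109 ] jaw -89.7 F [-10.3  12.1   7.8] w 0.013 q [ 0.51  0.53 -0.42  1.51  0.22  1.16 -1.51] down [-0.004  0.005 -1.   ]
```

The cover is at its stop: it travelled 0.240 m and the force is rising. I'll release and go look at the tins.

drive_tool:
  motion:
    - [0, -0.4, 0, 0]
    - [0, -0.4, 0, 0]

```text
time: 21.47
ee_pos: [0.6279, -0.1729, 0.109]
eef_rot: [-0.706, -0.001, 0.708, -0.001]
ft_force: [-5.6, 2.5, 4.2]
width: 0.013
```

drive_tool:
  motion:
    - [0, 0, 0, 0]
    - [0, 0, 0, 0]
    - [0, 0, 0, 0]
    - [0, 0, 0, 0]
    - [0, 0, 0, 0]
    - [0, 0, 0, 0]
    - [-3, 0, 0, 0]
    - [-7, 0, 0, 0]
    - [-11, 0, 0, 0]
    - [-15, 0, 0, 0]
    - [-17, 0, 0, 0]
    - [-17, 0, 0, 0]
  grip: 0

```text
time: 22.47
ee_pos: [0.6311, -0.1735, 0.2855]
eef_rot: [0.71, 0.0, -0.704, 0.002]
ft_force: [0.2, -0.4, 0.1]
width: 0.0833
```

```bash
python3 - <<'E'
from h import *
s=st();go(.5,.02,.28,0)
E
```

```text
t 22.47 p [ 0.6311 -0.1735  0.2855] jaw -89.9 F [ 0.2 -0.4  0.1] w 0.0833 q [ 0.51  0.41 -0.44  1.3   0.17  1.46 -1.48] down [ 0.009 -0.002 -1.   ]
row [  0.39 -19.39  13.06] twist -17.97 other twist 18.0 n>= 12.5 q7 -1.48
```

drive_tool:
  motion:
    - [0, -1.6, 1, -1.4]
    - [0, -3.2, 2, -2.8]
    - [0, -4.8, 3, -4.2]
    - [0, -6.4, 4, -5.6]
    - [0, -8, 5, -7]
    - [0, -9.6, 6, -8.4]
    - [0, -11.2, 7, -9.8]
    - [0, -12.8, 8, -11.2]
    - [0, -14.4, 9, -12.6]
    - [0, -16, 10, -14]
    - [0, -17.6, 12, -15.4]
    - [0, -19.4, 13, -16.8]
    - [0, -19.4, 13, -18]
    - [0, -19.4, 13, -18]
    - [0, -19.4, 13, -18]

```text
time: 23.72
ee_pos: [0.4986, 0.0198, 0.2788]
eef_rot: [-0.5, -0.5, 0.5, -0.5]
ft_force: [-0.1, 0.4, -0.5]
width: 0.0873
```

```bash
python3 - <<'E'
from h import *
st();snap('wrist','w10');crop('w10',0,0,512,384,1.56,'w10b');snap('top','t10');crop('t10',110,125,410,275,2.6,'t10b')
E
```

```text
t 23.72 p [0.4986 0.0198 0.2788] jaw -0.1 F [-0.1  0.4 -0.5] w 0.0873 q [ 0.58  0.09 -0.75  1.7   0.06  1.38 -0.17] down [-0. -0. -1.]
```

View pics/w10b.png

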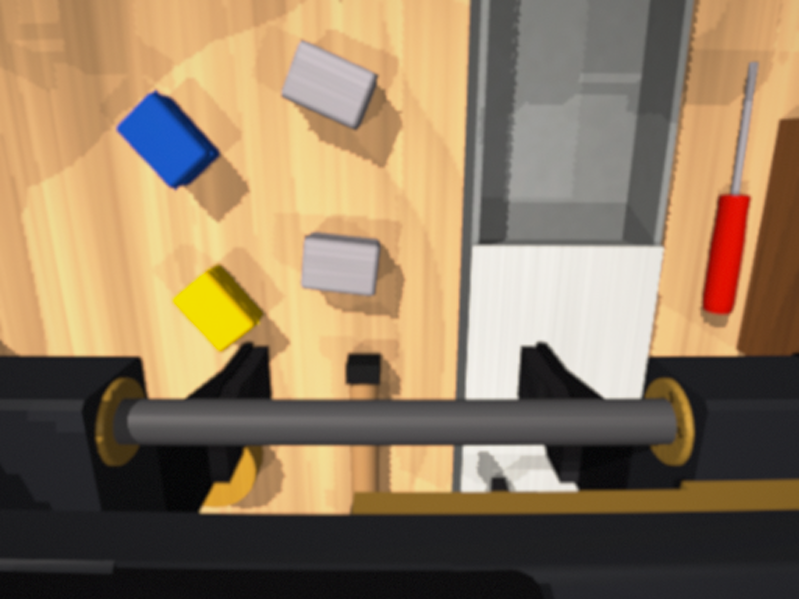

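View pics/t10b.png

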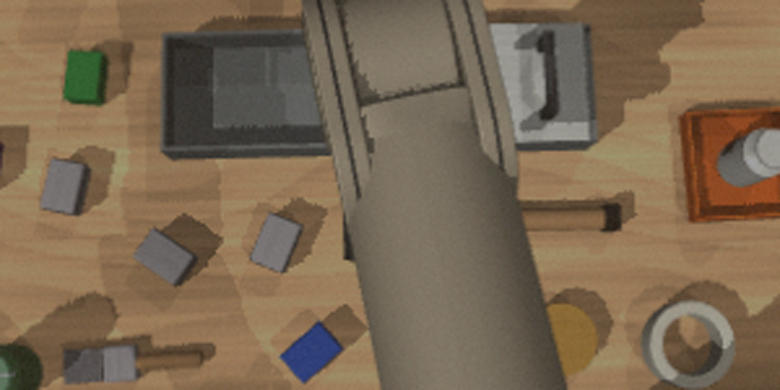

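```bash
python3 - <<'E'
from h import *
crop('w10',160,15,280,205,3.1,'w10c')
E
```

```text
(no output)
```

View pics/w10c.png

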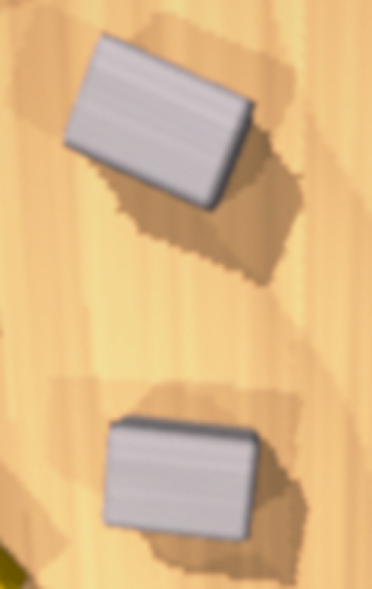

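These are grey steel oblong tins: candidates C (158,120) and D (182,480) in the crop. The coloured ones (blue, yellow) are excluded.

```bash
cat >> h.py <<'E'
def tin(c,P,z=.036):
    X=np.array([onz(c,p,z)[:2] for p in P])  # order TL TR BR BL
    L=[np.linalg.norm(X[(i+1)%4]-X[i])*1000 for i in range(4)]
    a=X[1]-X[0]+X[2]-X[3];b=X[3]-X[0]+X[2]-X[1]
    v=a if np.linalg.norm(a)>np.linalg.norm(b) else b
    ang=np.degrees(np.arctan2(v[1],v[0]));ang=(ang+90)%180-90
    m=X.mean(0);print('tin c',np.round(m,4),'long axis deg',round(ang,1),'sides mm',np.round(L));return m,ang
E
python3 - <<'E'
from h import *
c=load('w10');f=lambda L:[(160+u/3.1,15+v/3.1) for u,v in L]
D=f([(112,425),(250,437),(245,540),(105,522)]);C=f([(105,35),(246,100),(210,208),(66,143)])
for z in (.036,): tin(c,D,z);tin(c,C,z)
# height check D from w2
w2=load('w2');k=1/1.56
print(tri([(w2,(224*k,77*k)),(c,(160+112/3.1,15+425/3.1))]), tri([(w2,(301*k,139*k)),(c,(160+245/3.1,15+540/3.1))]))
m,a=tin(c,D);go(m[0],m[1],.12,a);go(m[0],m[1],.024,a)
E
```

```text
tin c [0.4567 0.0061] long axis deg -6.4 sides mm [54. 42. 56. 39.]
tin c [0.4529 0.1392] long axis deg -23.6 sides mm [54. 40. 57. 39.]
(array([0.43002805, 0.02757117, 0.03120763]), [np.float64(0.8155326639900047), np.float64(0.8155326639900661)]) (array([ 0.48433514, -0.01936443,  0.02826424]), [np.float64(1.892468714201567), np.float64(1.8924687142013954)])
tin c [0.4567 0.0061] long axis deg -6.4 sides mm [54. 42. 56. 39.]
row [15.87 -4.2   1.35] twist 1.25 other twist -34.7 n>= 4.0 q7 -0.18
row [25.47 -4.2   1.35] twist 1.25 other twist -34.7 n>= 6.2 q7 -0.18
```

drive_tool:
  motion:
    - [3, -1.4, 0.5, 0.4]
    - [7, -2.8, 1, 0.8]
    - [11, -4.2, 1.35, 1.25]
    - [15, -4.2, 1.35, 1.25]
    - [18, -4.2, 1.35, 1.25]
    - [21, -4.2, 1.35, 1.25]
    - [23.5, -4.2, 1.35, 1.25]
    - [24.8, -4.2, 1.35, 1.25]
    - [25.3, -4.2, 1.35, 1.25]
    - [25.3, -4.2, 1.35, 1.25]
    - [25.3, -4.2, 1.35, 1.25]

```text
time: 24.73
ee_pos: [0.4572, 0.0065, 0.0266]
eef_rot: [0.526, 0.472, -0.526, 0.472]
ft_force: [-0.2, 0.7, 0.2]
width: 0.0873
```

drive_tool:
  motion:
    - [0, 0, 0, 0]
    - [0, 0, 0, 0]
    - [0, 0, 0, 0]
    - [0, 0, 0, 0]
    - [0, 0, 0, 0]
    - [0, 0, 0, 0]
    - [0, 0, 0, 0]
    - [0, 0, 0, 0]
    - [0, 0, 0, 0]
  grip: 255
  force: 25

```text
time: 25.48
ee_pos: [0.4567, 0.0065, 0.0263]
eef_rot: [-0.526, -0.473, 0.526, -0.473]
ft_force: [-1.9, -0.8, 6.2]
width: 0.0595
```

```bash
python3 - <<'E'
from h import *
s=st();go(s['ee_pos'][0],s['ee_pos'][1],.16);go(.628,.2215,.16,0)
E
```

```text
t 25.48 p [0.4567 0.0065 0.0263] jaw -6.1 F [-1.9 -0.8  6.2] w 0.0595 q [ 0.53  0.3  -0.7   2.08  0.26  0.85 -0.43] down [ 0. -0. -1.]
row [-1.337e+01  0.000e+00  1.000e-02] twist 0 other twist 0 n>= 3.2 q7 -0.43
row [-13.38  14.74 -23.19] twist -1.22 other twist 34.8 n>= 7.3 q7 -0.43
```

drive_tool:
  motion:
    - [-3, 0, 0, 0]
    - [-7, 0, 0, 0]
    - [-11, 0, 0, 0]
    - [-13.4, 1, -2, 0]
    - [-13.4, 3, -5, -0.3]
    - [-13.4, 5, -8.5, -0.6]
    - [-13.4, 7, -12, -0.9]
    - [-13.4, 9, -15, -1.2]
    - [-13.4, 11, -18, -1.2]
    - [-13.4, 13, -21.5, -1.2]
    - [-13.4, 14.6, -24.2, -1.2]
    - [-13.4, 14.6, -24.2, -1.2]
    - [-13.4, 14.6, -24.2, -1.2]
    - [-13.4, 14.6, -24.2, -1.2]

```text
time: 26.65
ee_pos: [0.6272, 0.2312, 0.1593]
eef_rot: [-0.5, -0.5, 0.501, -0.499]
ft_force: [-0.2, -0.3, -1.1]
width: 0.0601
```

```bash
python3 - <<'E'
from h import *
s=st();go(.628,.232,.033,0)
snap('wrist','w11');crop('w11',0,0,512,384,1.56,'w11b')
E
```

```text
t 26.65 p [0.6272 0.2312 0.1593] jaw -0.1 F [-0.2 -0.3 -1.1] w 0.0601 q [ 0.1   0.59 -0.76  1.4   0.41  1.31 -0.68] down [-0.001 -0.001 -1.   ]
row [12.63  0.09 -0.09] twist -0.02 other twist 36.0 n>= 3.0 q7 -0.68
```

View pics/w11b.png

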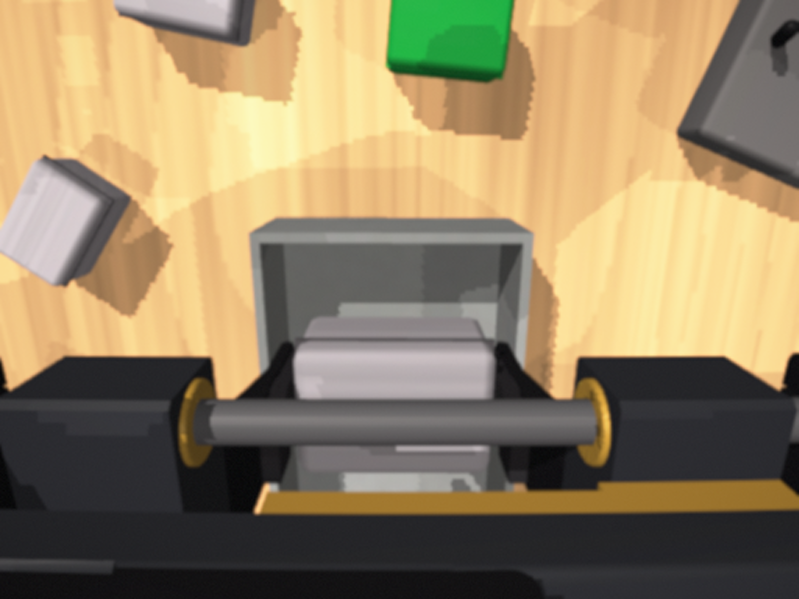

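```bash
python3 - <<'E'
from h import *
c=load('w11');k=1/1.56
for p in [(270,242),(512,242),(272,340),(520,340)]: print(np.round(onz(c,(p[0]*k,p[1]*k),.058),4))
E
```

```text
[0.5671 0.2622 0.058 ]
[0.6862 0.2622 0.058 ]
[0.5646 0.2106 0.058 ]
[0.6937 0.2106 0.058 ]
```

The bin edges agree: inner y end at 0.262, x at 0.565..0.693. Lower and release.

drive_tool:
  motion:
    - [3, 0.1, -0.1, 0]
    - [6, 0.1, -0.1, 0]
    - [9, 0.1, -0.1, 0]
    - [11, 0.1, -0.1, 0]
    - [12, 0.1, -0.1, 0]
    - [12.6, 0.1, -0.1, 0]
    - [12.6, 0.1, -0.1, 0]
    - [12.6, 0.1, -0.1, 0]

```text
time: 27.37
ee_pos: [0.6293, 0.2326, 0.0354]
eef_rot: [0.501, 0.499, -0.5, 0.5]
ft_force: [-0.7, 0.5, -1.4]
width: 0.06
```

drive_tool:
  motion:
    - [0, 0, 0, 0]
    - [0, 0, 0, 0]
    - [0, 0, 0, 0]
    - [0, 0, 0, 0]
    - [0, 0, 0, 0]
    - [0, 0, 0, 0]
    - [-3, 0, 0, 0]
    - [-7, 0, 0, 0]
    - [-11, 0, 0, 0]
    - [-15, 0, 0, 0]
    - [-19, 0, 0, 0]
    - [-23, 0, 0, 0]
    - [-24, 0, 0, 0]
  grip: 0

```text
time: 28.45
ee_pos: [0.6298, 0.2341, 0.2815]
eef_rot: [0.503, 0.498, -0.498, 0.501]
ft_force: [0.9, 0.6, 0.9]
width: 0.0865
```

```bash
python3 - <<'E'
from h import *
s=st();go(.48,.10,.28,0)
E
```

```text
t 28.45 p [0.6298 0.2341 0.2815] jaw -0.1 F [0.9 0.6 0.9] w 0.0865 q [ 0.09  0.52 -0.78  1.23  0.36  1.51 -0.64] down [ 0.008  0.004 -1.   ]
row [-1.000e-02 -1.495e+01  1.344e+01] twist -0.02 other twist 36.0 n>= 4.8 q7 -0.64
```

drive_tool:
  motion:
    - [0, -3, 2.7, 0]
    - [0, -6, 5.4, 0]
    - [0, -9, 8.1, 0]
    - [0, -12, 10.8, 0]
    - [0, -15, 13.4, 0]
    - [0, -15, 13.4, 0]
    - [0, -15, 13.4, 0]
    - [0, -15, 13.4, 0]

```text
time: 29.12
ee_pos: [0.4787, 0.0991, 0.2745]
eef_rot: [0.501, 0.499, -0.5, 0.5]
ft_force: [0.8, 0.5, -0.2]
width: 0.0869
```

```bash
python3 - <<'E'
from h import *
s=st();snap('wrist','w12');crop('w12',0,0,512,384,1.56,'w12b')
E
```

```text
t 29.12 p [0.4787 0.0991 0.2745] jaw -0.1 F [ 0.8  0.5 -0.2] w 0.0869 q [ 0.52  0.07 -0.84  1.72  0.05  1.37 -0.33] down [ 0.001 -0.    -1.   ]
```

View pics/w12b.png

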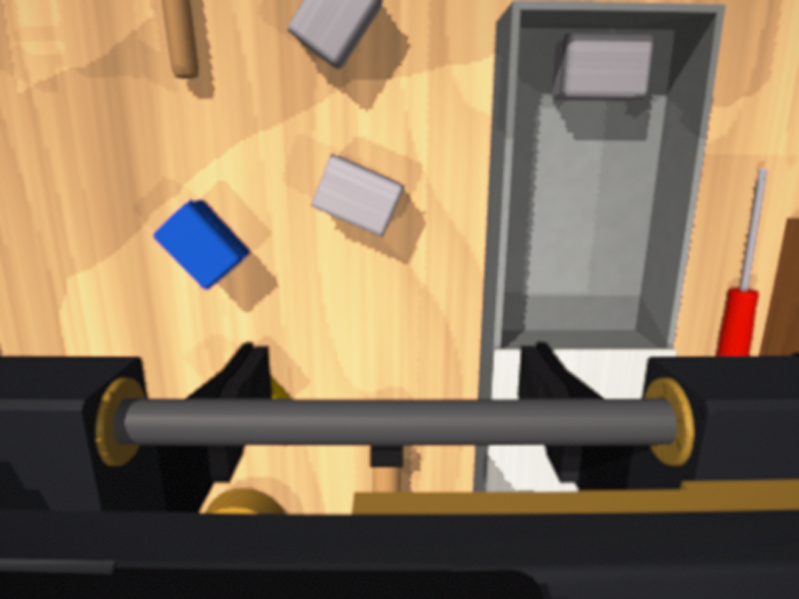

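The first tin is in the bin at (605,67). Tin C is at (358,193), with corners about (333,155), (404,184), (384,236) and (313,205).

```bash
python3 - <<'E'
from h import *
crop('w12',190,90,280,170,6,'w12c')
c=load('w12');k=1/1.56
m,a=tin(c,[(u*k,v*k) for u,v in [(333,155),(402,184),(383,235),(313,205)]]);go(m[0],m[1],.025,a)
E
```

```text
tin c [0.4532 0.1407] long axis deg -23.0 sides mm [55. 41. 57. 40.]
row [24.93 -2.59 -4.08] twist 4.59 other twist -31.4 n>= 6.1 q7 -0.33
```

View pics/w12c.png

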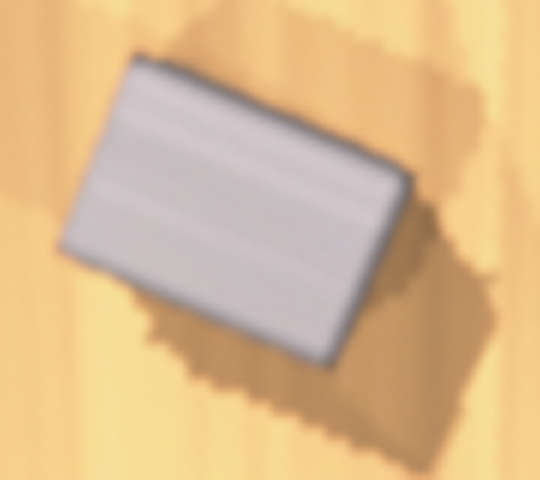

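drive_tool:
  motion:
    - [3, -1, -1.4, 1.4]
    - [7, -2, -2.8, 2.8]
    - [11, -2.6, -4, 4.2]
    - [15, -2.6, -4, 4.6]
    - [18, -2.6, -4, 4.6]
    - [21, -2.6, -4, 4.6]
    - [23.5, -2.6, -4, 4.6]
    - [24.4, -2.6, -4, 4.6]
    - [24.8, -2.6, -4, 4.6]
    - [24.8, -2.6, -4, 4.6]
    - [24.8, -2.6, -4, 4.6]

```text
time: 30.08
ee_pos: [0.4533, 0.14, 0.0271]
eef_rot: [0.59, 0.39, -0.589, 0.39]
ft_force: [-0.2, 0.4, -0.2]
width: 0.087
```

drive_tool:
  motion:
    - [0, 0, 0, 0]
    - [0, 0, 0, 0]
    - [0, 0, 0, 0]
    - [0, 0, 0, 0]
    - [0, 0, 0, 0]
    - [0, 0, 0, 0]
    - [0, 0, 0, 0]
    - [0, 0, 0, 0]
    - [0, 0, 0, 0]
  grip: 255
  force: 25

```text
time: 30.83
ee_pos: [0.4524, 0.139, 0.0263]
eef_rot: [-0.59, -0.39, 0.59, -0.39]
ft_force: [-2.5, -0.2, 6.2]
width: 0.0598
```

```bash
python3 - <<'E'
from h import *
s=st();go(.6285,.182,.16,0)
E
```

```text
t 30.83 p [0.4524 0.139  0.0263] jaw -23.1 F [-2.5 -0.2  6.2] w 0.0598 q [ 0.32  0.36 -0.79  2.03  0.33  0.88 -1.06] down [ 0. -0. -1.]
row [-13.37  14.51 -10.86] twist -4.62 other twist 31.4 n>= 5.4 q7 -1.06
```

drive_tool:
  motion:
    - [-3, 0, 0, 0]
    - [-7, 0, 0, 0]
    - [-11, 0, 0, 0]
    - [-13.4, 2, -1.5, -1.2]
    - [-13.4, 5, -3.8, -2.4]
    - [-13.4, 8, -6, -3.6]
    - [-13.4, 11, -8.2, -4.6]
    - [-13.4, 14, -10.5, -4.6]
    - [-13.4, 14.5, -10.9, -4.6]
    - [-13.4, 14.5, -10.9, -4.6]
    - [-13.4, 14.5, -10.9, -4.6]
    - [-13.4, 14.5, -10.9, -4.6]

```text
time: 31.83
ee_pos: [0.6275, 0.1824, 0.16]
eef_rot: [-0.5, -0.5, 0.501, -0.5]
ft_force: [-0.5, -0.0, -1.6]
width: 0.06
```

```bash
python3 - <<'E'
from h import *
s=st();go(.6285,.182,.0335,0)
E
```

```text
t 31.83 p [0.6275 0.1824 0.16  ] jaw -0.1 F [-0.5 -0.  -1.6] w 0.06 q [ 0.22  0.58 -0.82  1.45  0.43  1.3  -0.63] down [-0.001 -0.001 -1.   ]
row [12.65  0.11  0.04] twist -0.01 other twist 36.0 n>= 3.0 q7 -0.63
```

drive_tool:
  motion:
    - [3, 0, 0, 0]
    - [6, 0, 0, 0]
    - [9, 0, 0, 0]
    - [11, 0, 0, 0]
    - [12, 0, 0, 0]
    - [12.6, 0, 0, 0]
    - [12.6, 0, 0, 0]
    - [12.6, 0, 0, 0]

```text
time: 32.5
ee_pos: [0.629, 0.1826, 0.0355]
eef_rot: [0.501, 0.499, -0.5, 0.5]
ft_force: [0.3, 0.3, -1.3]
width: 0.0599
```

drive_tool:
  motion:
    - [0, 0, 0, 0]
    - [0, 0, 0, 0]
    - [0, 0, 0, 0]
    - [0, 0, 0, 0]
    - [0, 0, 0, 0]
    - [0, 0, 0, 0]
    - [-3, 0, 0, 0]
    - [-7, 0, 0, 0]
    - [-11, 0, 0, 0]
    - [-15, 0, 0, 0]
    - [-19, 0, 0, 0]
    - [-23, -3, -1, 0]
    - [-24, -7, -2, 0]
    - [-24, -10, -3, 0]
    - [-24, -13, -4, 0]
    - [-24, -15, -4, 0]
    - [-24, -15, -4, 0]
    - [-24, -15, -4, 0]
  grip: 0

```text
time: 34.0
ee_pos: [0.4782, 0.2227, 0.2746]
eef_rot: [0.5, 0.499, -0.5, 0.501]
ft_force: [-0.2, -1.1, -0.5]
width: 0.0872
```

```bash
python3 - <<'E'
from h import *
s=st();snap('wrist','w13');crop('w13',0,0,512,384,1.56,'w13b')
E
```

```text
t 34.0 p [0.4782 0.2227 0.2746] jaw -0.1 F [-0.2 -1.1 -0.5] w 0.0872 q [ 0.33  0.21 -0.97  1.63  0.18  1.39 -0.66] down [ 0.002 -0.001 -1.   ]
```

View pics/w13b.png

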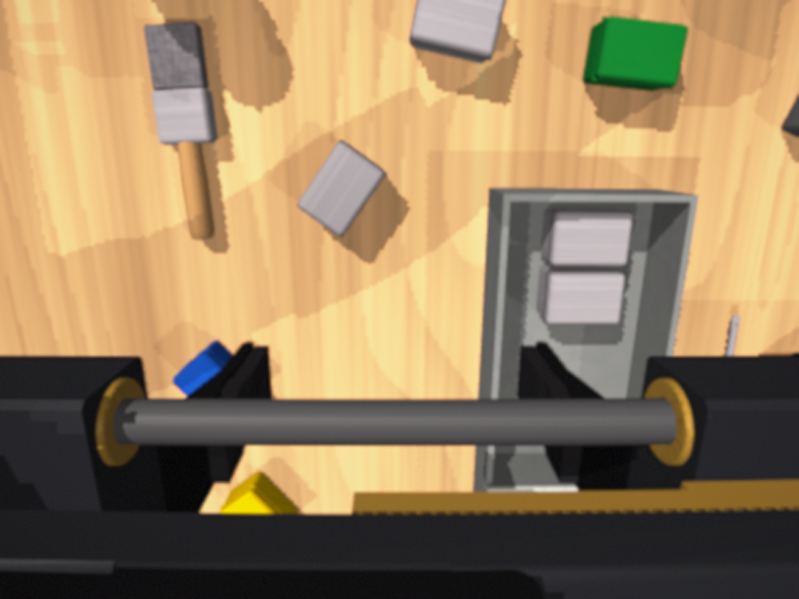

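Two tins lie flat in the bin at (590,240) and (585,298). The third tin, also grey, is at (342,188); the brush is at (180,90), and green at (638,55) is excluded.

```bash
python3 - <<'E'
from h import *
crop('w13',175,80,275,175,6,'w13c')
E
```

```text
(no output)
```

View pics/w13c.png

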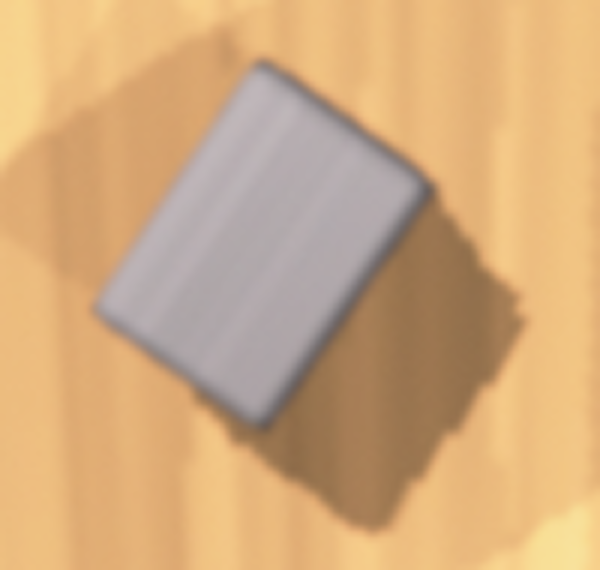

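```bash
python3 - <<'E'
from h import *
c=load('w13')
m,a=tin(c,[(175+u/6,80+v/6) for u,v in [(260,62),(428,188),(262,424),(95,306)]]);go(m[0],m[1],.025,a)
E
```

```text
tin c [0.4401 0.2684] long axis deg 53.9 sides mm [39. 57. 40. 57.]
row [24.92 -3.95 -4.64] twist -10.81 other twist 25.2 n>= 7.6 q7 -0.66
```

drive_tool:
  motion:
    - [2, -1, -1.2, -1.4]
    - [4, -2, -2.4, -2.8]
    - [6, -3, -3.6, -4.2]
    - [8, -3.9, -4.6, -5.6]
    - [10, -3.9, -4.6, -7]
    - [12, -3.9, -4.6, -8.4]
    - [14, -3.9, -4.6, -9.8]
    - [17, -3.9, -4.6, -10.8]
    - [20, -3.9, -4.6, -10.8]
    - [23, -3.9, -4.6, -10.8]
    - [24.4, -3.9, -4.6, -10.8]
    - [24.8, -3.9, -4.6, -10.8]
    - [24.8, -3.9, -4.6, -10.8]
    - [24.8, -3.9, -4.6, -10.8]

```text
time: 35.22
ee_pos: [0.4405, 0.2694, 0.0272]
eef_rot: [0.22, 0.672, -0.219, 0.673]
ft_force: [-0.4, -0.5, 0.2]
width: 0.0867
```

drive_tool:
  motion:
    - [0, 0, 0, 0]
    - [0, 0, 0, 0]
    - [0, 0, 0, 0]
    - [0, 0, 0, 0]
    - [0, 0, 0, 0]
    - [0, 0, 0, 0]
    - [0, 0, 0, 0]
    - [0, 0, 0, 0]
    - [0, 0, 0, 0]
  grip: 255
  force: 25

```text
time: 35.97
ee_pos: [0.4398, 0.2686, 0.0263]
eef_rot: [0.219, 0.672, -0.219, 0.672]
ft_force: [-1.6, -3.1, 6.3]
width: 0.0599
```

```bash
python3 - <<'E'
from h import *
s=st();go(.6285,.132,.16,0)
E
```

```text
t 35.97 p [0.4398 0.2686 0.0263] jaw 53.9 F [-1.6 -3.1  6.3] w 0.0599 q [ 0.19  0.53 -0.98  1.92  0.54  0.97 -0.1 ] down [ 0.    -0.001 -1.   ]
row [-13.36   0.08  23.3 ] twist 10.78 other twist -25.2 n>= 7.5 q7 -0.1
```

drive_tool:
  motion:
    - [-3, 0, 0, 0]
    - [-7, 0, 0, 0]
    - [-11, 0, 0, 0]
    - [-13.4, 0, 2, 1.4]
    - [-13.4, 0, 5, 2.8]
    - [-13.4, 0, 8, 4.2]
    - [-13.4, 0, 11, 5.6]
    - [-13.4, 0, 14, 7]
    - [-13.4, 0, 17, 8.4]
    - [-13.4, 0, 20, 9.8]
    - [-13.4, 0.1, 22.5, 10.8]
    - [-13.4, 0.1, 23.3, 10.8]
    - [-13.4, 0.1, 23.3, 10.8]
    - [-13.4, 0.1, 23.3, 10.8]
    - [-13.4, 0.1, 23.3, 10.8]

```text
time: 37.22
ee_pos: [0.6273, 0.1339, 0.16]
eef_rot: [0.5, 0.501, -0.5, 0.5]
ft_force: [0.2, 0.0, -1.9]
width: 0.0596
```

```bash
python3 - <<'E'
from h import *
s=st();go(.6285,.132,.0335,0)
E
```

```text
t 37.22 p [0.6273 0.1339 0.16  ] jaw 0.1 F [ 0.2  0.  -1.9] w 0.0596 q [ 0.29  0.54 -0.78  1.48  0.39  1.28 -0.54] down [-0.001  0.001 -1.   ]
row [12.65  0.13  0.2 ] twist 0.02 other twist -36.0 n>= 3.0 q7 -0.54
```

drive_tool:
  motion:
    - [3, 0, 0.2, 0]
    - [6, 0, 0.2, 0]
    - [9, 0, 0.2, 0]
    - [11, 0, 0.2, 0]
    - [12, 0, 0.2, 0]
    - [12.6, 0, 0.2, 0]
    - [12.6, 0, 0.2, 0]
    - [12.6, 0, 0.2, 0]

```text
time: 37.88
ee_pos: [0.629, 0.131, 0.0354]
eef_rot: [0.501, 0.5, -0.5, 0.5]
ft_force: [-0.3, 0.0, -1.5]
width: 0.0597
```

drive_tool:
  motion:
    - [0, 0, 0, 0]
    - [0, 0, 0, 0]
    - [0, 0, 0, 0]
    - [0, 0, 0, 0]
    - [0, 0, 0, 0]
    - [0, 0, 0, 0]
    - [-3, 0, 0, 0]
    - [-7, 0, 0, 0]
    - [-11, 0, 0, 0]
    - [-15, 0, 0, 0]
    - [-19, -1, -2, 0]
    - [-23, -3, -5, 0]
    - [-24, -5, -8, 0]
    - [-24, -7, -11, 0]
    - [-24, -9, -14, 0]
    - [-24, -10, -17, 0]
    - [-24, -10, -18, 0]
    - [-24, -10, -18, 0]
    - [-24, -10, -18, 0]
  grip: 0

```text
time: 39.47
ee_pos: [0.529, 0.3104, 0.2738]
eef_rot: [-0.5, -0.5, 0.5, -0.5]
ft_force: [0.3, -0.2, 0.8]
width: 0.0868
```

```bash
python3 - <<'E'
from h import *
s=st();snap('wrist','w14');crop('w14',0,0,512,384,1.56,'w14b')
E
```

```text
t 39.47 p [0.529  0.3104 0.2738] jaw -0.1 F [ 0.3 -0.2  0.8] w 0.0868 q [ 0.05  0.42 -0.88  1.41  0.32  1.46 -0.83] down [-0. -0. -1.]
```

View pics/w14b.png

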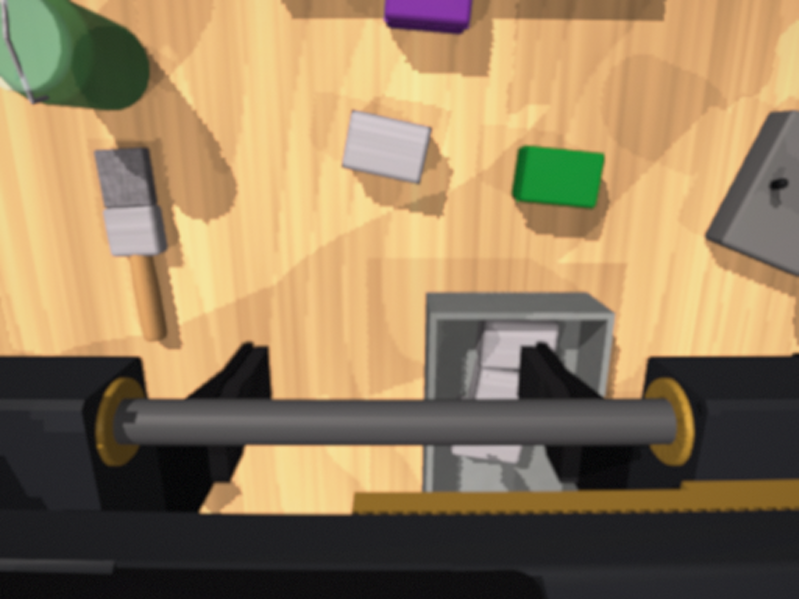

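Tin A is the grey one at (386,146). Green (560,175) and purple (428,10) stay put.

```bash
python3 - <<'E'
from h import *
crop('w14',205,60,290,130,7,'w14c')
E
```

```text
(no output)
```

View pics/w14c.png

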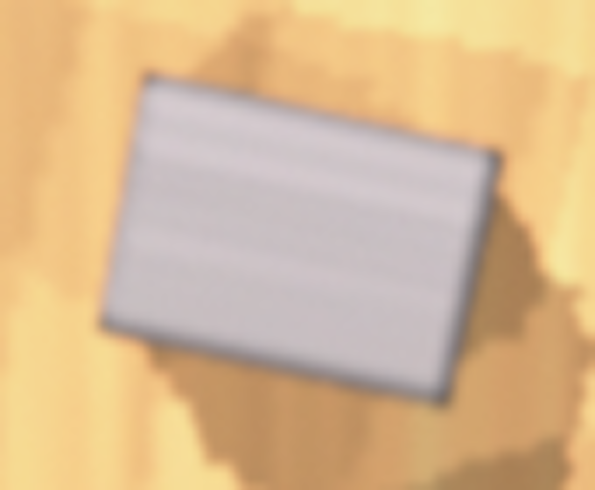

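```bash
python3 - <<'E'
from h import *
c=load('w14')
m,a=tin(c,[(205+u/7,60+v/7) for u,v in [(148,78),(495,155),(443,400),(103,323)]]);go(m[0],m[1],.025,a)
# purple and green neighbours
k=1/1.56
for n,p in [('green L',(520,175)),('purple low',(428,30))]: print(n,np.round(onz(c,(p[0]*k,p[1]*k),.036),3))
E
```

```text
tin c [0.5244 0.3865] long axis deg -12.2 sides mm [57. 40. 57. 39.]
row [24.87 -0.54 -7.74] twist 2.41 other twist -33.6 n>= 6.2 q7 -0.83
green L [0.623 0.367 0.036]
purple low [0.554 0.465 0.036]
```

drive_tool:
  motion:
    - [3, -0.5, -2.5, 0.8]
    - [6, -0.5, -5, 1.6]
    - [9, -0.5, -7.7, 2.4]
    - [13, -0.5, -7.7, 2.4]
    - [17, -0.5, -7.7, 2.4]
    - [20, -0.5, -7.7, 2.4]
    - [23, -0.5, -7.7, 2.4]
    - [24.3, -0.5, -7.7, 2.4]
    - [24.8, -0.5, -7.7, 2.4]
    - [24.8, -0.5, -7.7, 2.4]
    - [24.8, -0.5, -7.7, 2.4]

```text
time: 40.43
ee_pos: [0.5251, 0.3877, 0.0277]
eef_rot: [0.551, 0.444, -0.549, 0.444]
ft_force: [0.3, 1.0, 0.5]
width: 0.0872
```

drive_tool:
  motion:
    - [0, 0, 0, 0]
    - [0, 0, 0, 0]
    - [0, 0, 0, 0]
    - [0, 0, 0, 0]
    - [0, 0, 0, 0]
    - [0, 0, 0, 0]
    - [0, 0, 0, 0]
    - [0, 0, 0, 0]
    - [0, 0, 0, 0]
  grip: 255
  force: 25

```text
time: 41.18
ee_pos: [0.5241, 0.3876, 0.0264]
eef_rot: [0.55, 0.444, -0.55, 0.445]
ft_force: [-0.3, -1.6, 5.3]
width: 0.0598
```

```bash
python3 - <<'E'
from h import *
s=st();go(.6285,.081,.16,0)
E
```

```text
t 41.18 p [0.5241 0.3876 0.0264] jaw -12.1 F [-0.3 -1.6  5.3] w 0.0598 q [-0.17  0.71 -0.74  1.56  0.52  1.08 -1.25] down [ 0.  0. -1.]
row [-13.36  16.64  27.79] twist -2.42 other twist 33.6 n>= 8.4 q7 -1.25
```

drive_tool:
  motion:
    - [-3, 0, 0, 0]
    - [-7, 0, 0, 0]
    - [-11, 0, 0, 0]
    - [-13.4, 1, 2, 0]
    - [-13.4, 3, 5, -0.5]
    - [-13.4, 5, 8, -1]
    - [-13.4, 7, 11.5, -1.5]
    - [-13.4, 9, 15, -2]
    - [-13.4, 11, 18, -2.4]
    - [-13.4, 13, 21.5, -2.4]
    - [-13.4, 15, 25, -2.4]
    - [-13.4, 16.6, 27.8, -2.4]
    - [-13.4, 16.6, 27.8, -2.4]
    - [-13.4, 16.6, 27.8, -2.4]
    - [-13.4, 16.6, 27.8, -2.4]

```text
time: 42.43
ee_pos: [0.6276, 0.0814, 0.1597]
eef_rot: [-0.5, -0.5, 0.5, -0.499]
ft_force: [-0.4, 1.2, -1.5]
width: 0.0598
```

```bash
python3 - <<'E'
from h import *
s=st();go(.6285,.08,.0335,0)
snap('wrist','w15');crop('w15',0,0,512,384,1.56,'w15b')
c=load('w15');k=1/1.56
E
```

```text
t 42.43 p [0.6276 0.0814 0.1597] jaw -0.1 F [-0.4  1.2 -1.5] w 0.0598 q [ 0.39  0.53 -0.8   1.51  0.39  1.27 -0.46] down [-0.001  0.001 -1.   ]
row [12.61  0.1   0.15] twist -0.02 other twist 36.0 n>= 3.0 q7 -0.46
```

View pics/w15b.png

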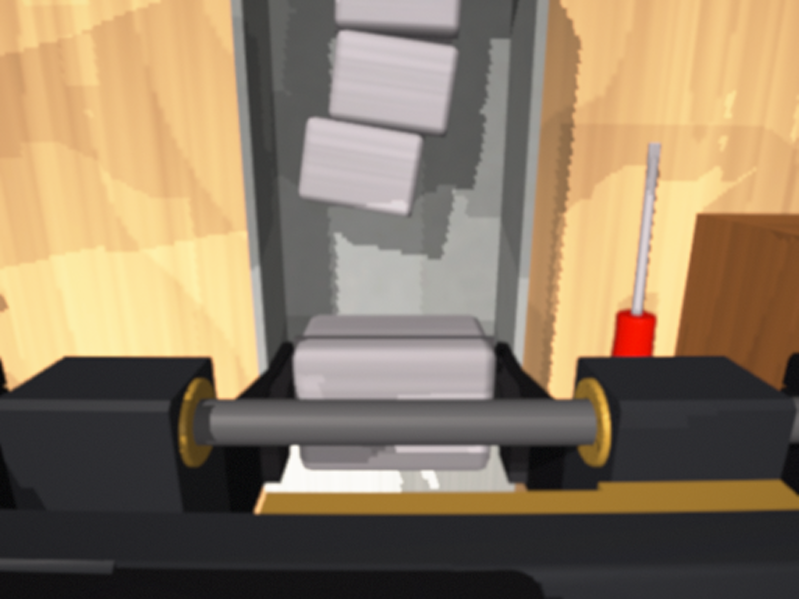

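```bash
python3 - <<'E'
from h import *
c=load('w15');k=1/1.56
tin(c,[(u*k,v*k) for u,v in [(308,118),(421,135),(408,213),(300,196)]],.041)
print([np.round(onz(c,(u*k,v*k),.041)[:2],3) for u,v in [(408,213),(300,196)]])
tin(c,[(u*k,v*k) for u,v in [(336,32),(456,46),(443,131),(330,115)]],.041)
E
```

```text
tin c [0.6111 0.1482] long axis deg -8.6 sides mm [57. 39. 56. 39.]
[array([0.636, 0.125]), array([0.58 , 0.133])]
tin c [0.6273 0.1882] long axis deg -6.9 sides mm [58. 39. 57. 38.]
```

The third tin has shifted inside the bin to (0.611, 0.148), but it is still flat and clear of the slot. I'll lower the fourth.

drive_tool:
  motion:
    - [3, 0, 0.2, 0]
    - [6, 0, 0.2, 0]
    - [9, 0, 0.2, 0]
    - [11, 0, 0.2, 0]
    - [12, 0, 0.2, 0]
    - [12.6, 0, 0.2, 0]
    - [12.6, 0, 0.2, 0]
    - [12.6, 0, 0.2, 0]

```text
time: 43.15
ee_pos: [0.6286, 0.0797, 0.0352]
eef_rot: [0.501, 0.499, -0.5, 0.5]
ft_force: [-0.1, 0.1, -1.0]
width: 0.0599
```

drive_tool:
  motion:
    - [0, 0, 0, 0]
    - [0, 0, 0, 0]
    - [0, 0, 0, 0]
    - [0, 0, 0, 0]
    - [0, 0, 0, 0]
    - [0, 0, 0, 0]
    - [-3, 0, 0, 0]
    - [-7, 0, 0, 0]
    - [-11, 0, 0, 0]
    - [-15, 0, 0, 0]
    - [-19, 0, 2, 0]
    - [-23, 0, 5, 0]
    - [-26, 0, 5, 0]
    - [-26, 0, 5, 0]
    - [-26, 0, 5, 0]
  grip: 0

```text
time: 44.4
ee_pos: [0.6288, 0.0286, 0.2965]
eef_rot: [0.502, 0.498, -0.5, 0.5]
ft_force: [0.1, 0.2, -0.5]
width: 0.0872
```

```bash
python3 - <<'E'
from h import *
s=st();snap('wrist','w16');crop('w16',0,0,512,384,1.56,'w16b')
snap('side','s16');crop('s16',180,110,400,260,3.5,'s16b')
go(.628,-.1735,.2,90)
E
```

```text
t 44.4 p [0.6288 0.0286 0.2965] jaw -0.2 F [ 0.1  0.2 -0.5] w 0.0872 q [ 0.47  0.43 -0.82  1.33  0.31  1.51 -0.32] down [ 0.004  0.    -1.   ]
row [ 9.32  0.07 20.27] twist 17.99 other twist -18.0 n>= 12.6 q7 -0.32
```

View pics/w16b.png

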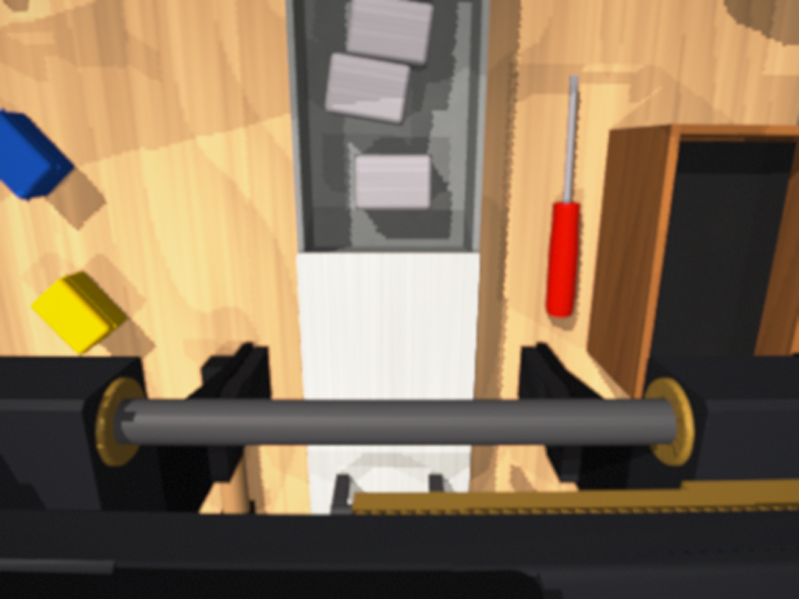

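View pics/s16b.png

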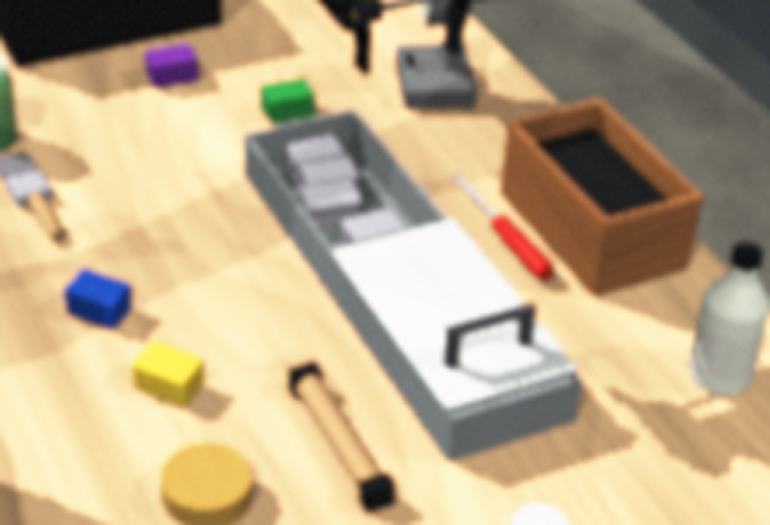

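All four grey tins lie flat in the bin. Next I'll go back to the handle to shut the cover.

drive_tool:
  motion:
    - [0, 0, 2, 1.4]
    - [0, 0, 4, 2.8]
    - [0, 0, 6, 4.2]
    - [0, 0, 8, 5.6]
    - [0, 0, 10, 7]
    - [0, 0, 12, 8.4]
    - [0, 0, 14, 9.8]
    - [0, 0, 16, 11.2]
    - [0, 0, 18, 12.6]
    - [2, 0, 20, 14]
    - [4, 0, 20.3, 15.4]
    - [6, 0, 20.3, 16.8]
    - [9, 0, 20.3, 18]
    - [9.3, 0, 20.3, 18]
    - [9.3, 0, 20.3, 18]
    - [9.3, 0, 20.3, 18]

```text
time: 45.83
ee_pos: [0.6277, -0.1736, 0.2015]
eef_rot: [-0.707, -0.001, 0.707, -0.001]
ft_force: [-0.5, 0.5, 1.4]
width: 0.0866
```

```bash
python3 - <<'E'
from h import *
st();c,_=snap('wrist','w17');crop('w17',0,0,512,384,1.56,'w17b')
print(proj(c,[[.582,-.1735,.106],[.674,-.1735,.106]])*1.56)
go(0.628,-.1735,0.108,90)
E
```

```text
t 45.83 p [ 0.6277 -0.1736  0.2015] jaw -89.8 F [-0.5  0.5  1.4] w 0.0866 q [ 0.56  0.46 -0.49  1.42  0.21  1.32 -1.51] down [-0.  0. -1.]
[[393.85835808 390.34892495]
 [394.62948766 213.59624474]]
row [ 9.44 -0.03  0.04] twist 0.02 other twist -36.0 n>= 2.3 q7 -1.51
```

View pics/w17b.png

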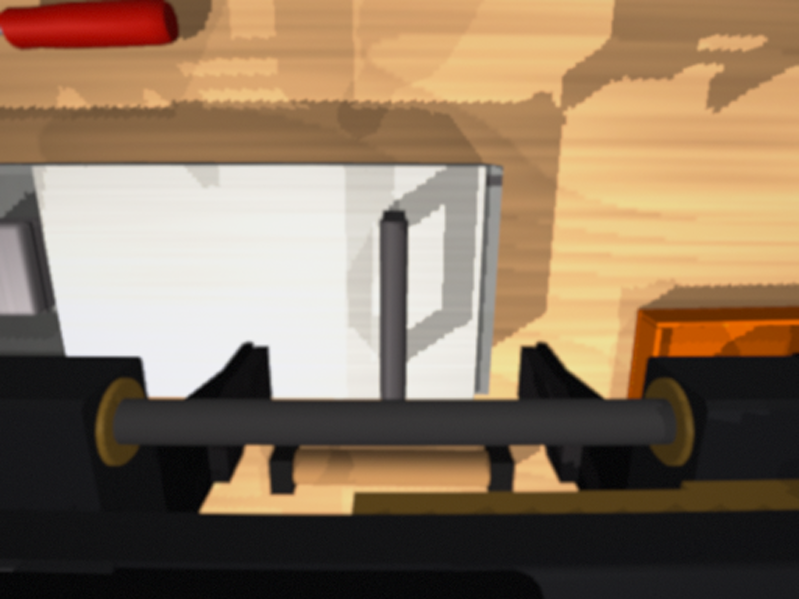

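The bar at (394,213)–(393,395) is as predicted.

drive_tool:
  motion:
    - [3, 0, 0, 0]
    - [6, 0, 0, 0]
    - [8, 0, 0, 0]
    - [9.2, 0, 0, 0]
    - [9.3, 0, 0, 0]
    - [9.3, 0, 0, 0]

```text
time: 46.38
ee_pos: [0.6282, -0.1742, 0.1092]
eef_rot: [0.707, -0.0, -0.707, -0.0]
ft_force: [-0.4, -0.1, 1.5]
width: 0.0868
```

drive_tool:
  motion:
    - [0, 0, 0, 0]
    - [0, 0, 0, 0]
    - [0, 0, 0, 0]
    - [0, 0, 0, 0]
    - [0, 0, 0, 0]
    - [0, 0, 0, 0]
    - [0, 0, 0, 0]
    - [0, 0, 0, 0]
    - [0, 0, 0, 0]
    - [0, 0, 0, 0]
    - [0, 0, 0, 0]
    - [0, 0, 0, 0]
  grip: 255
  force: 25

```text
time: 47.38
ee_pos: [0.6276, -0.174, 0.108]
eef_rot: [0.707, -0.001, -0.707, -0.001]
ft_force: [0.1, 5.4, 0.7]
width: 0.015
```

```bash
python3 - <<'E'
from h import *
s=st();p=s['ee_pos'];go(p[0],p[1]+.24,p[2])
E
```

```text
t 47.38 p [ 0.6276 -0.174   0.108 ] jaw -90.1 F [0.1 5.4 0.7] w 0.015 q [ 0.55  0.53 -0.47  1.52  0.25  1.15 -1.54] down [ 0.  0. -1.]
row [  0.   -24.     0.04] twist 0 other twist 0 n>= 5.8 q7 -1.54
```

drive_tool:
  motion:
    - [0, -0.5, 0, 0]
    - [0, -2, 0, 0]
    - [0, -4, 0, 0]
    - [0, -6, 0, 0]
    - [0, -8, 0, 0]
    - [0, -10, 0, 0]
    - [0, -12, 0, 0]
    - [0, -14, 0, 0]
    - [0, -16, 0, 0]
    - [0, -18, 0, 0]
    - [0, -20, 0, 0]
    - [0, -21.5, 0, 0]
    - [0, -22.8, 0, 0]
    - [0, -23.5, 0, 0]
    - [0, -24, 0, 0]
    - [0, -24.2, 0, 0]
    - [0, -24.4, 0, 0]
    - [0, -24.4, 0, 0]
    - [0, -24.4, 0, 0]

```text
time: 48.97
ee_pos: [0.6282, 0.0669, 0.108]
eef_rot: [-0.707, 0.003, 0.707, 0.001]
ft_force: [1.0, -6.6, -1.5]
width: 0.0131
```

```bash
python3 - <<'E'
from h import *
s=st()
E
```

```text
t 48.97 p [0.6282 0.0669 0.108 ] jaw -90.3 F [ 1.  -6.6 -1.5] w 0.0131 q [ 0.23  0.51 -0.54  1.57  0.28  1.14 -1.95] down [-0.    -0.003 -1.   ]
```

drive_tool:
  motion:
    - [0, -0.2, 0, 0]
    - [0, -0.3, 0, 0]
    - [0, -0.3, 0, 0]

```text
time: 49.22
ee_pos: [0.6282, 0.067, 0.108]
eef_rot: [-0.707, 0.005, 0.707, 0.0]
ft_force: [-0.9, -13.4, 2.2]
width: 0.013
```

```bash
python3 - <<'E'
from h import *
s=st()
E
```

```text
t 49.22 p [0.6282 0.067  0.108 ] jaw -90.4 F [ -0.9 -13.4   2.2] w 0.013 q [ 0.23  0.51 -0.54  1.57  0.29  1.15 -1.95] down [-0.001 -0.007 -1.   ]
```

drive_tool:
  motion:
    - [0, 0.3, 0, 0]
    - [0, 0.3, 0, 0]

```text
time: 49.38
ee_pos: [0.6282, 0.0669, 0.108]
eef_rot: [-0.707, 0.003, 0.707, 0.001]
ft_force: [2.6, -7.7, 0.1]
width: 0.0131
```

drive_tool:
  motion:
    - [0, 0, 0, 0]
    - [0, 0, 0, 0]
    - [0, 0, 0, 0]
    - [0, 0, 0, 0]
    - [0, 0, 0, 0]
    - [0, 0, 0, 0]
    - [-3, 0, 0, 0]
    - [-7, 0, 0, 0]
    - [-11, 0, 0, 0]
    - [-13, 0, 0, 0]
    - [-13, 0, 0, 0]
  grip: 0

```text
time: 50.3
ee_pos: [0.63, 0.0708, 0.2441]
eef_rot: [0.71, -0.0, -0.704, -0.001]
ft_force: [0.4, -1.0, -0.3]
width: 0.0785
```

```bash
python3 - <<'E'
from h import *
s=st();go(.471,-.20,.24,0)
E
```

```text
t 50.3 p [0.63   0.0708 0.2441] jaw -90.1 F [ 0.4 -1.  -0.3] w 0.0785 q [ 0.24  0.4  -0.57  1.42  0.22  1.38 -1.9 ] down [ 0.008  0.001 -1.   ]
row [ 0.25 27.11 15.86] twist 17.98 other twist -18.0 n>= 12.6 q7 -1.9
```

drive_tool:
  motion:
    - [0, 2, 1.2, -1.4]
    - [0, 4, 2.4, -2.8]
    - [0, 6, 3.6, -4.2]
    - [0, 8, 4.8, -5.6]
    - [0, 10, 6, -7]
    - [0, 12.5, 7.5, -8.4]
    - [0, 15, 9, -9.8]
    - [0, 17.5, 10.5, -11.2]
    - [0, 20, 12, -12.6]
    - [0, 22, 13.5, -14]
    - [0, 24, 15, -15.4]
    - [0, 24.1, 15.9, -16.8]
    - [0, 24.1, 15.9, -18]
    - [0, 24.1, 15.9, -18]
    - [0, 24.1, 15.9, -18]
    - [0, 24.1, 15.9, -18]

```text
time: 51.63
ee_pos: [0.4688, -0.1704, 0.2379]
eef_rot: [0.501, 0.499, -0.501, 0.499]
ft_force: [1.0, -0.5, -0.4]
width: 0.0872
```

```bash
python3 - <<'E'
from h import *
st();c,_=snap('wrist','w18');crop('w18',0,0,512,384,1.56,'w18b')
print(proj(c,[[.471,-.17+.0715,.028],[.471,-.17-.0735,.028]])*1.56)
go(0.471,-.170,0.027,0)
E
```

```text
t 51.63 p [ 0.4688 -0.1704  0.2379] jaw -0.3 F [ 1.  -0.5 -0.4] w 0.0872 q [ 0.86  0.1  -0.64  1.76  0.06  1.3   0.21] down [-0.  0. -1.]
[[395.27039935 153.75646985]
 [395.75868171 352.50748752]]
row [21.09  0.22 -0.04] twist -0.04 other twist 36.0 n>= 5.1 q7 0.21
```

View pics/w18b.png

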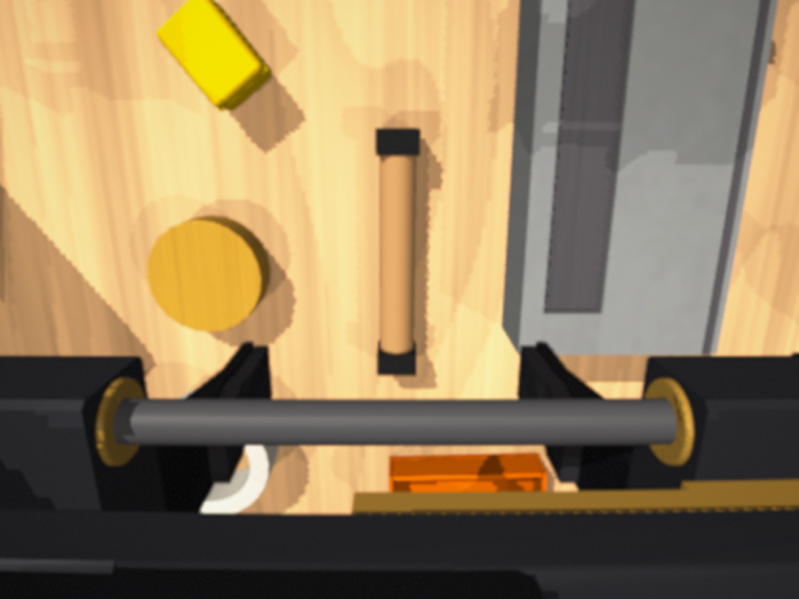

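The dowel is where I left it, with the shaft at (398,154)–(397,348). Pick it up.

drive_tool:
  motion:
    - [4, 0.2, 0, 0]
    - [8, 0.2, 0, 0]
    - [12, 0.2, 0, 0]
    - [16, 0.2, 0, 0]
    - [18.5, 0.2, 0, 0]
    - [20, 0.2, 0, 0]
    - [20.8, 0.2, 0, 0]
    - [21.1, 0.2, 0, 0]
    - [21.1, 0.2, 0, 0]
    - [21.1, 0.2, 0, 0]

```text
time: 52.52
ee_pos: [0.4714, -0.171, 0.0281]
eef_rot: [0.501, 0.499, -0.5, 0.5]
ft_force: [0.4, 0.4, -0.0]
width: 0.0871
```

drive_tool:
  motion:
    - [0, 0, 0, 0]
    - [0, 0, 0, 0]
    - [0, 0, 0, 0]
    - [0, 0, 0, 0]
    - [0, 0, 0, 0]
    - [0, 0, 0, 0]
    - [0, 0, 0, 0]
    - [0, 0, 0, 0]
    - [0, 0, 0, 0]
    - [0, 0, 0, 0]
    - [0, 0, 0, 0]
    - [0, 0, 0, 0]
  grip: 255
  force: 30

```text
time: 53.52
ee_pos: [0.4706, -0.1709, 0.027]
eef_rot: [0.5, 0.5, -0.5, 0.5]
ft_force: [-0.0, 0.9, -0.4]
width: 0.0251
```

```bash
python3 - <<'E'
from h import *
s=st();go(.592,-.1035,.16,0.1)
E
```

```text
t 53.52 p [ 0.4706 -0.1709  0.027 ] jaw -0.1 F [-0.   0.9 -0.4] w 0.0251 q [ 0.78  0.37 -0.59  1.97  0.26  0.88  0.05] down [ 0. -0. -1.]
row [-13.3   12.13  -6.76] twist -0.04 other twist 36.0 n>= 4.6 q7 0.05
```

drive_tool:
  motion:
    - [-3, 0, 0, 0]
    - [-7, 0, 0, 0]
    - [-11, 0, 0, 0]
    - [-13, 2, -1, 0]
    - [-13, 5, -2.8, 0]
    - [-13, 8, -4.5, 0]
    - [-13, 11, -6, 0]
    - [-13, 12.1, -6.7, 0]
    - [-13, 12.1, -6.7, 0]
    - [-13, 12.1, -6.7, 0]
    - [-13, 12.1, -6.7, 0]

```text
time: 54.43
ee_pos: [0.591, -0.1047, 0.1566]
eef_rot: [-0.5, -0.5, 0.501, -0.499]
ft_force: [-0.2, 0.2, -0.9]
width: 0.0251
```

```bash
python3 - <<'E'
from h import *
s=st();c,_=snap('wrist','w19');crop('w19',0,0,512,384,1.56,'w19b');go(.592,-.1042,.080,0.1)
print(proj(c,[[.5727,-.0035,.058],[.6127,-.0035,.058],[.5577,.1,.058]])*1.56)
E
```

```text
t 54.43 p [ 0.591  -0.1047  0.1566] jaw -0.1 F [-0.2  0.2 -0.9] w 0.0251 q [ 0.62  0.42 -0.66  1.61  0.27  1.21 -0.09] down [-0.001 -0.    -1.   ]
row [ 7.68  0.11 -0.09] twist -0.05 other twist 35.9 n>= 1.8 q7 -0.09
[[ 351.04608568   89.14152241]
 [ 439.85480182   89.06597355]
 [ 308.71375648 -180.74622452]]
```

View pics/w19b.png

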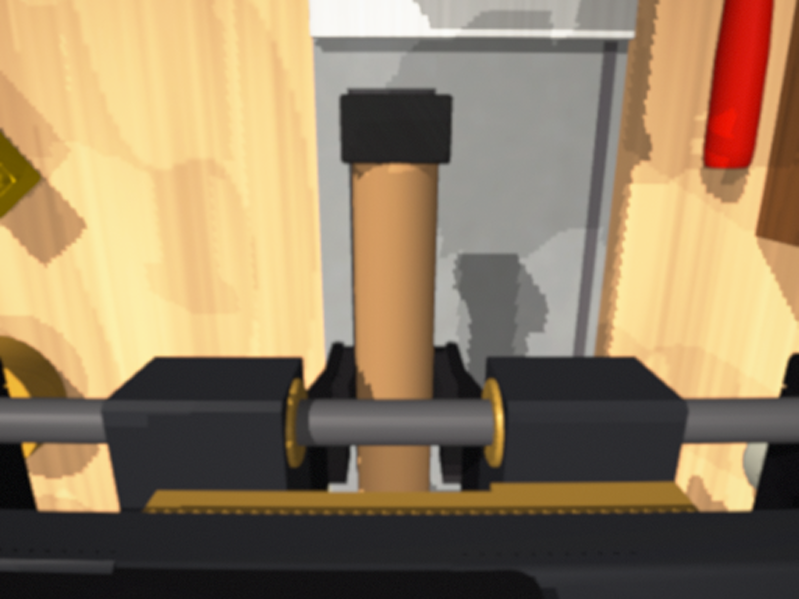

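The groove's far end at (349–437, 89) matches the prediction, and the dowel is lined up over it.

drive_tool:
  motion:
    - [2, 0.1, -0.1, 0]
    - [4, 0.1, -0.1, 0]
    - [5.5, 0.1, -0.1, 0]
    - [6.5, 0.1, -0.1, 0]
    - [7.1, 0.1, -0.1, 0]
    - [7.4, 0.1, -0.1, 0]
    - [7.6, 0.1, -0.1, 0]
    - [7.6, 0.1, -0.1, 0]
    - [7.6, 0.1, -0.1, 0]

```text
time: 55.23
ee_pos: [0.5931, -0.1032, 0.0818]
eef_rot: [0.501, 0.499, -0.5, 0.5]
ft_force: [0.2, -0.1, -1.3]
width: 0.0251
```

```bash
python3 - <<'E'
from h import *
s=st()
E
```

```text
t 55.23 p [ 0.5931 -0.1032  0.0818] jaw -0.1 F [ 0.2 -0.1 -1.3] w 0.0251 q [ 0.59  0.5  -0.63  1.67  0.32  1.08 -0.14] down [ 0.001 -0.    -1.   ]
```

drive_tool:
  motion:
    - [0.1, 0, 0, 0]
    - [0.2, 0, 0, 0]
    - [0.2, 0, 0, 0]
    - [0.2, 0, 0, 0]

```text
time: 55.57
ee_pos: [0.5932, -0.1031, 0.0801]
eef_rot: [0.501, 0.499, -0.5, 0.5]
ft_force: [-2.4, -0.7, 6.0]
width: 0.0252
```

```bash
python3 - <<'E'
from h import *
s=st()
E
```

```text
t 55.57 p [ 0.5932 -0.1031  0.0801] jaw -0.1 F [-2.4 -0.7  6. ] w 0.0252 q [ 0.59  0.5  -0.63  1.67  0.33  1.08 -0.14] down [ 0.001 -0.001 -1.   ]
```

The dowel is seated on the groove floor, at the same z as at the start. Release and retreat.

drive_tool:
  motion:
    - [0, 0, 0, 0]
    - [0, 0, 0, 0]
    - [0, 0, 0, 0]
    - [0, 0, 0, 0]
    - [0, 0, 0, 0]
    - [0, 0, 0, 0]
    - [0, 0, 0, 0]
    - [-3, 0, 0, 0]
    - [-7, 0, 0, 0]
    - [-11, 0, 0, 0]
    - [-15, 0, 0, 0]
    - [-19, 0, 0, 0]
    - [-20, 0, 2, 0]
    - [-20, 0, 5, 0]
    - [-20, 0, 8, 0]
    - [-20, 0, 11, 0]
    - [-20, 0, 12, 0]
    - [-20, 0, 12, 0]
    - [-20, 0, 12, 0]
  grip: 0

```text
time: 57.15
ee_pos: [0.5924, -0.2229, 0.2788]
eef_rot: [0.501, 0.5, -0.5, 0.499]
ft_force: [-0.3, 0.7, -0.1]
width: 0.0867
```

```bash
python3 - <<'E'
from h import *
st();snap('wrist','w20');crop('w20',0,0,512,384,1.56,'w20b')
snap('side','s20');crop('s20',180,100,400,310,2.8,'s20b');snap('top','t20');crop('t20',0,40,512,300,1.56,'t20b')
E
```

```text
t 57.15 p [ 0.5924 -0.2229  0.2788] jaw -0.1 F [-0.3  0.7 -0.1] w 0.0867 q [ 0.74  0.4  -0.62  1.35  0.23  1.46  0.13] down [-0.     0.001 -1.   ]
```

View pics/w20b.png

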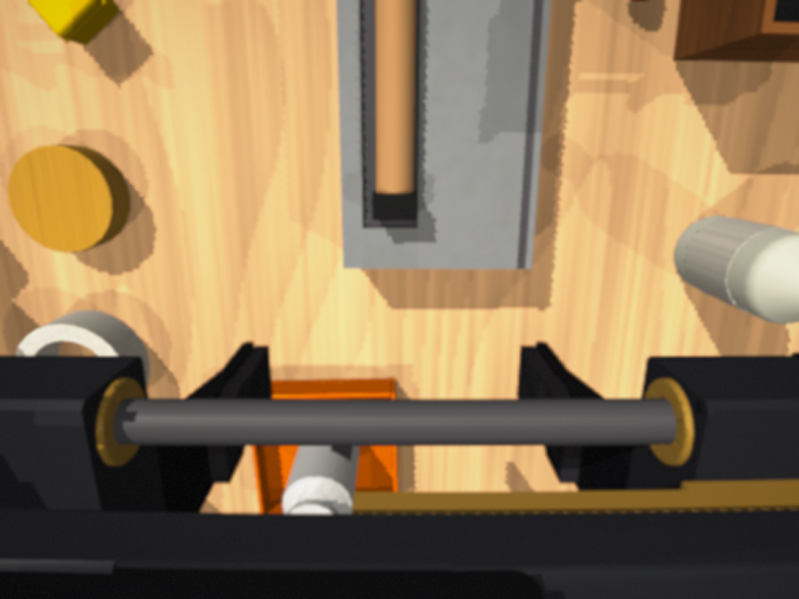

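View pics/s20b.png

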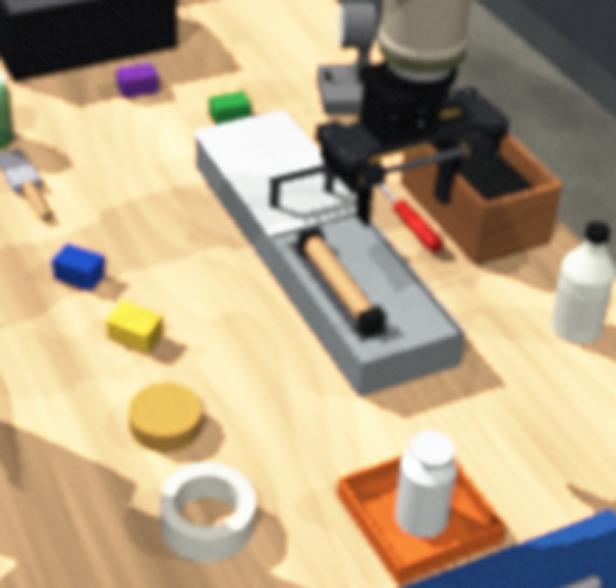

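View pics/t20b.png

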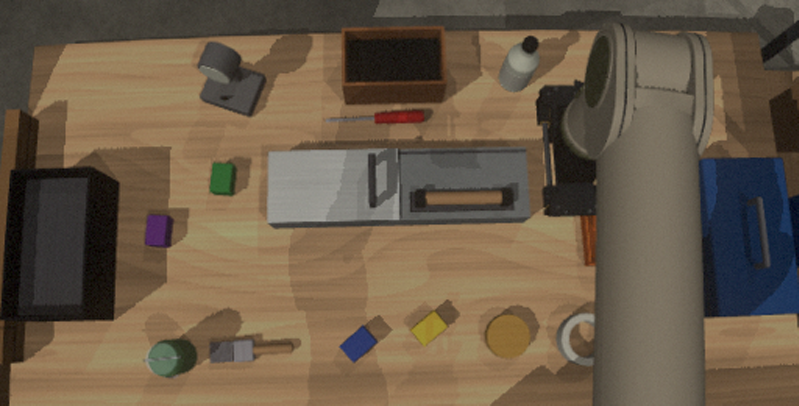

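The cover is shut: its leading edge is at column 400, the same as at the start. The dowel sits in its groove, the can stands upright in the pan, no grey tins are left on the shelf, and the other objects look unmoved.

```bash
python3 - <<'E'
from h import *
print(r.close_job())
E
```

```text
the job is handed in; nothing more can be done
None
```

The job is done and handed in at about 57 s of robot time, against the 210 s limit. The hand-in call gave no verdict.

**What I did, in order:**
1. With the cover still shut, I stood the pump can in the orange pan, kept upright throughout, and laid the dowel on bare shelf.
2. I slid the cover open 0.240 m until the force rose at its stop.
3. I put all four grey oblong tins in the bin.
4. I slid the cover shut, back to the handle's starting position to within 1 mm, with the force rising at the end.
5. I laid the dowel back in its groove, seated at the same height as at the start.

**Last checks:** The final side, top and wrist pictures show:
- The can is upright in the pan.
- The cover is shut, and the dowel is in its groove.
- No grey tins remain on the shelf.
- The other objects, including the coloured look-alikes, look unmoved by eye; I did not measure them.

**What disagreed:**
- The third tin, and slightly the second, shifted inside the bin after I set them down. Both stayed flat below the rim.
- Points I read by hand from the top camera came out about 1 cm off from the wrist camera. I worked from the wrist camera's positions.
- The tins' top faces measured about 57 x 40 mm in the pictures instead of 60 x 42 mm. The grips read 60 mm.

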